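# Mount a walnut sample on its board in the screw press

### The job

Mount the dark walnut sample: lay it flat and lengthwise on the tan adhesive field of the pale board that sticks out of the press, and let go of it. Slide the board with the sample all the way in to the stop under the raised platen, then wind the T-bar clockwise, changing ends as you go, down to its stop so that the sample is left clamped tight. Do not disturb the other things on the desk.

Things in the scene. Friction and masses are not known exactly. Their poses are not given: they have to be found in the camera images.
- press: blue-grey bench press fixed to the desk. Origin on the desk under the screw axis, z up; the bed runs along its y (top at z 34 mm, y -90 to +225, 150 mm wide) and is loaded from the +y end (robot's left). Guide rails 8 mm high lead the board (inner faces x +-39.7). Columns at x +-63.5; crosshead x +-79, y +-23, z 122 to 154, nuts to 169; raised platen clears the sample by over 20 mm
- press_stop (a point): middle of the face of the stop bar at the -y end of the bed, 6 mm above the bed; the nose of the board touches it when fully in
- mount_board: pale grey presentation board, 76 (x) x 210 (y) x 12 mm, 0.25 kg, loose, lying on the bed between the rails and pulled out some 145 to 165 mm, its tail overhanging the end of the bed by 60 to 80 mm. Origin: centre of its underside; z up; its nose is at -y.
- board_field (a point): centre of the tan adhesive field (60 x 122 mm, long way along the board's y) on the board's top face; with the board home it lies under the middle of the platen
- board_nose (a point): middle of the board's inner end face (-y end)
- board_tail (a point): middle of the board's outer end face (+y end), where it can be pushed; once in, it stands on the bed, 85 mm inside the bed's end
- walnut_sample: dark brown walnut sample block, 48 (x) x 110 (y) x 12 mm, 0.07 kg, lying flat on the desk. Origin: centre of its underside, long side along y
- oak_sample: light oak sample block of the same size, a bystander; the two samples may swap places
- press_bar (a joint): turn of the T-bar, rad: 0 raised, growing clockwise seen from above, 9.4 at the lower stop; starts between 0 and 1.2. The bar sinks 21 mm a turn and stays where it is left; turning takes about 4 N at the bar. The platen (sprung) meets the sample at about 8.2
- bar_end_a (a point): centre of one black ball (21 mm across), 68 mm from the screw axis, on the T-bar: a level steel bar 12 mm thick through a hub 31 mm across that stands 12 mm above it. About 236 mm above the desk when raised, 205 mm at the stop. Grip the bar from above, across it, between ball and hub
- bar_end_b (a point): centre of the ball at the other end of the T-bar
- platen_face (a point): middle of the platen's rubber underside
- platen: rubber-faced sprung steel platen under the crosshead, 90 x 122 mm (press x, y), 14 mm thick; its origin is the press origin sunk with the screw
- tile_1: coral red tile 98 x 98 x 7 mm on the desk at the right, bystander
- tile_2: dark green tile 75 x 75 x 8 mm on the desk at the right, bystander
- paint_pot_4: small paint pot, 53 mm across, 61 mm high, yellow label, at the right front, bystander
- tape_measure: yellow pocket tape measure 33 x 80 x 61 mm standing at the right front, bystander

How it is judged:
On the way, in this order (a step that is already met when the one before it is completed fails the run):
1. the walnut sample lies flat on the adhesive field of the board (centre within 8 mm each way, square within 0.12 rad) and is released (x of walnut_sample in the frame of board_field between -0.008 and 0.008 m and y of walnut_sample in the frame of board_field between -0.008 and 0.008 m and z of walnut_sample in the frame of board_field below 0.003 m and angle between the y axis of walnut_sample and the y axis of mount_board, either way round below 0.12 rad and contact force between the fingers and walnut_sample below 0.2 N), for 0.2 s.
2. the board is home: its nose within 4 mm of the stop (distance between board_nose and press_stop below 0.004 m), for 0.2 s.
At the end, for the whole second after the job is handed in: the T-bar is at rest within 0.5 rad of its lower stop, the platen presses the walnut sample with more than 12 N, the board's nose is within 4 mm of the stop, and the sample lies on the adhesive field within 8 mm each way and 0.12 rad (value of joint press_bar above 8.9 rad and velocity of joint press_bar between -0.05 and 0.05 rad/s and contact force between platen and walnut_sample above 12 N and distance between board_nose and press_stop below 0.004 m and x of walnut_sample in the frame of board_field between -0.008 and 0.008 m and y of walnut_sample in the frame of board_field between -0.008 and 0.008 m and angle between the y axis of walnut_sample and the y axis of mount_board, either way round below 0.12 rad); the robot touches nothing.
It fails at once if the oak sample, a tile, the paint pot or the tape measure is moved by more than 25 mm (distance of any of oak_sample, tile_1, tile_2, paint_pot_4, tape_measure from where it was at the start of the episode above 0.025 m).
It also fails if it takes over 72 s, if anything falls off the work surface, if the arm or the gripper's body presses on something with over 40 N, if the wrist force passes 120 N, or if a joint passes its speed limit or range.

### The arm

A 7-joint arm with a two-finger parallel gripper is mounted at the origin on a cart in front of the work surface, level with it; the furniture and walls round the work are solid. World frame = base frame: x ahead of the robot, y to its left, z up, the work surface at z = 0. Lengths are in m, angles in rad, forces in N, time in s.
With the tool pointing down it reaches from about 0.425 to 0.875 m from the base axis. Payload 9.9 kg.
Tool frame: the origin (TCP) lies midway between the tips of the shut fingers; the grasp point (between the pads) lies 19 mm behind it; z points along the fingers, y is the line along which they close (so a half turn about z gives the same grasp; the last joint's range is limited). The gripper opens to 85 mm and grips with 20 to 120 N. Pads are 22 mm wide; open, the fingers measure 114 mm over their backs; the gripper's body (76 mm by 85 mm) begins 54 mm behind the grasp point. The pads swing forward as they close: fully open they stand 13 mm farther back than shut.
Start: joints at [-0.084, 0.576, 0.025, 1.437, -0.015, 1.129, -0.057], TCP at [0.675, 0, 0.194] pointing down, gripper open.
Joint ranges: [-2.76, 2.76], [-0.34, 2.15], [-1.52, 1.57], [0.19, 2.46], [-1.09, 4.23], [0.17, 1.99], [-2.82, 2.82]. Speed limits (rad/s): [2.22, 2.22, 3.01, 3.01, 3.14, 3.14, 3.14].

### API

Orientations are given as [roll, pitch, yaw] about the fixed x, y, z axes, in that order (R = Rz(yaw) Ry(pitch) Rx(roll)).
In Python, from cell import bot gives the robot as it stands. The module is installed in compiled form; this text tells all that it offers.
- The arm moves only by the tool step_arm, never from a script. Its argument "plan" is a list of rows, each a list of 3 entries, a list of its own where there are three numbers: the shift along the tool's x, y, z as a fraction of full scale, then the turn, a rotation vector about the tool's x, y, z as a fraction of full scale, then the closure, from -1 (fully open) to 1 (shut). A call has exactly 5 rows; each row is the pose to reach, as a shift and turn from the pose commanded when the call began, along the tool's axes at that moment; what a row does not reach only later rows make up. Full scale, the value 1, is 0.3 m for a shift and 90 degrees for a turn. A row lasts 1/12 s, in which the tool goes at most 41.7 mm and 7.16 degrees, less where a joint would pass 70% of its speed; a pose out of reach is approached as far as the arm can. A call with a number of a shift or a turn outside -1 to 1 is refused whole. A call with a gripper value outside its range is refused whole. The fingers move at their own pace and stop on an object; "newtons" is the grip in N (left out, the last holds). Time passes only in rows, so rows that repeat a pose let the fingers close, or fill a call up. It gives the time, the measured TCP pose, the force, the opening and the grip force at its end, in the units of the state.
- bot.state(): the state, without advancing time (a new reading comes with each control period).
- bot.capture(name): name is "scene" or "side" or "wrist"; returns the picture (400x640x3 uint8, red, green, blue); there is no depth.
- bot.camera_info(name): a dict with "camera_matrix" (3x3 intrinsics, pixels), "world_from_camera" (4x4, takes a point from camera to world coordinates). Camera axes: x right, y down, z forward; pixel columns grow to the right and rows downward; lengths in m; the calibration is good to about 2 mm. A picture is of the moment at which its call begins: read the wrist's pose just before it. camera_info takes no time and is no camera call; for the wrist camera it gives the pose at the moment of the call.
- bot.job_done(): hands the job in; it is judged then, once.
The state is a dict: "clock": time; "joint_pos": joint angles; "qvel": joint speeds; "joint_torque": joint torques, N m; "position": TCP position; "tool_rot": TCP orientation; "force": force on the tool from outside, world axes, zero at the start; "ft_torque": the same for the moment, N m; "finger_gap": finger opening in m; "grip_force": force on a finger pad.
Only numpy, scipy, OpenCV 4.12 (cv2) and the standard library are available. Lean on these libraries where they do the work, as an engineer would, in place of code of your own. Each camera call takes 0.05 s, during which the arm holds its last target. There are 200 camera calls.

## Working session

There is one attempt and no reset: what is moved stays moved. The work goes in short steps, Python scripts to look and compute and a tool call to move; the robot and the scene stay as the last step left them, time stands still between calls to the robot, and variables do not carry over. Pictures are saved under pics/ and viewed, at most 10 in all, crops included, and the job is handed in when it is done.

Besides the shell and the picture viewer there is one more tool, called after "Emit:" by a JSON object that holds its "method" and its "body", one argument or row to a line. step_arm: Moves the arm, as the interface text tells. Its arguments: {"type":"object","properties":{"plan":{"type":"array"},"newtons":{"type":"number"}},"required":["plan"]}

```bash
mkdir -p pics; cat > h.py <<'E'
from cell import bot
import numpy as np, cv2
def save(n,f):
    im=bot.capture(n); cv2.imwrite('pics/'+f,im[:,:,::-1]); return im
def ray(n,px,info=None):
    c=info or bot.camera_info(n); K=np.array(c["camera_matrix"]);T=np.array(c["world_from_camera"])
    d=T[:3,:3]@np.linalg.inv(K)@np.array([px[0],px[1],1.]); return T[:3,3],d
def atz(n,px,z,info=None):
    o,d=ray(n,px,info); return o+d*(z-o[2])/d[2]
def tri(a,b):
    (o1,d1),(o2,d2)=a,b; d1=d1/np.linalg.norm(d1);d2=d2/np.linalg.norm(d2)
    s=np.linalg.lstsq(np.c_[d1,-d2],o2-o1,rcond=None)[0]
    p,q=o1+s[0]*d1,o2+s[1]*d2; return (p+q)/2,np.linalg.norm(p-q)
def proj(n,P,info=None):
    c=info or bot.camera_info(n);K=np.array(c["camera_matrix"]);T=np.linalg.inv(np.array(c["world_from_camera"]))
    p=K@(T[:3,:3]@np.array(P)+T[:3,3]); return p[:2]/p[2]
E
python3 - <<'E'
from h import *
np.set_printoptions(precision=3,suppress=True)
for n in("scene","side","wrist"):
    save(n,n+'0.png'); c=bot.camera_info(n);print(n,np.array(c["camera_matrix"]),np.array(c["world_from_camera"]))
print(bot.state())
a=cv2.imread('pics/scene0.png');
E
```

```text
scene [[498.691   0.    324.915]
 [  0.    498.691 197.524]
 [  0.      0.      1.   ]] [[-0.169 -0.495  0.853 -0.802]
 [-0.986  0.093 -0.142  0.114]
 [-0.01  -0.864 -0.503  0.941]
 [ 0.     0.     0.     1.   ]]
side [[395.069   0.    317.163]
 [  0.    395.069 200.185]
 [  0.      0.      1.   ]] [[-0.93  -0.203  0.305  0.159]
 [-0.366  0.525 -0.769  0.863]
 [-0.004 -0.827 -0.563  0.871]
 [ 0.     0.     0.     1.   ]]
wrist [[291.277   0.    322.11 ]
 [  0.    291.277 200.155]
 [  0.      0.      1.   ]] [[ 1.     0.    -0.001  0.675]
 [-0.    -0.965 -0.262  0.067]
 [-0.001  0.262 -0.965  0.373]
 [ 0.     0.     0.     1.   ]]
{'clock': 0.15, 'joint_pos': array([-0.084,  0.576,  0.025,  1.438, -0.015,  1.129, -0.056]), 'qvel': array([-0.   , -0.001,  0.   , -0.002, -0.001, -0.001,  0.001]), 'joint_torque': array([  0.004, -76.626,   2.253, -28.618,   0.016,   0.01 ,  -0.   ]), 'position': array([ 0.675, -0.   ,  0.193]), 'tool_rot': array([-3.14 ,  0.   ,  1.571]), 'force': array([ 0.34 ,  0.628, -0.26 ]), 'ft_torque': array([ 0.039,  0.002, -0.058]), 'grip_force': 0.0, 'finger_gap': 0.08567721178851748}
```

View pics/scene0.png

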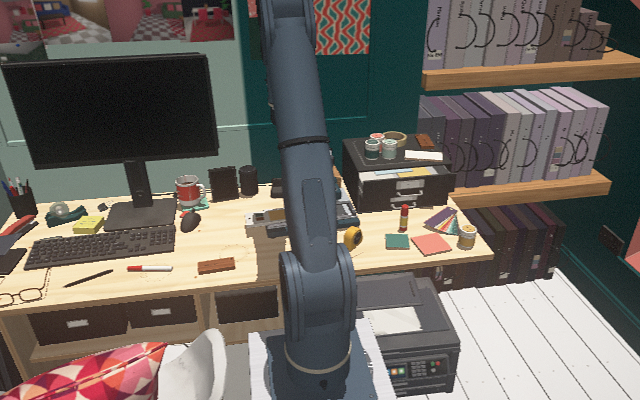

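View pics/side0.png

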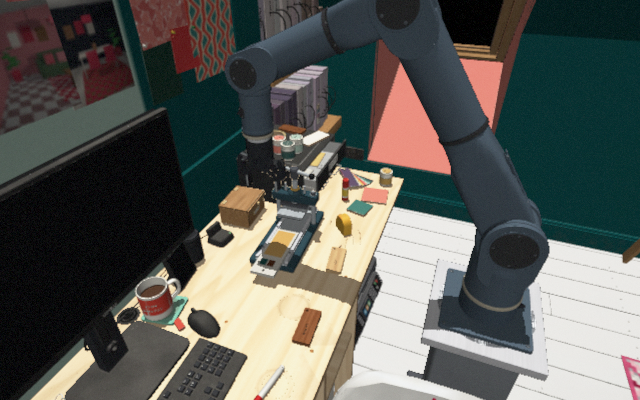

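```bash
python3 - <<'E'
import cv2,numpy as np
s=cv2.imread('pics/side0.png')[165:355,240:390]; s=cv2.resize(s,None,fx=3.15,fy=3.15,interpolation=2)
c=cv2.imread('pics/scene0.png')[190:290,180:265]; c=cv2.resize(c,None,fx=3.8,fy=3.8,interpolation=2)
o=np.zeros((600,800,3),np.uint8); o[:s.shape[0],:s.shape[1]]=s; o[:c.shape[0],475:475+c.shape[1]]=c[:,:325]
cv2.imwrite('pics/m0.png',o)
E
```

```text
(no output)
```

View pics/m0.png

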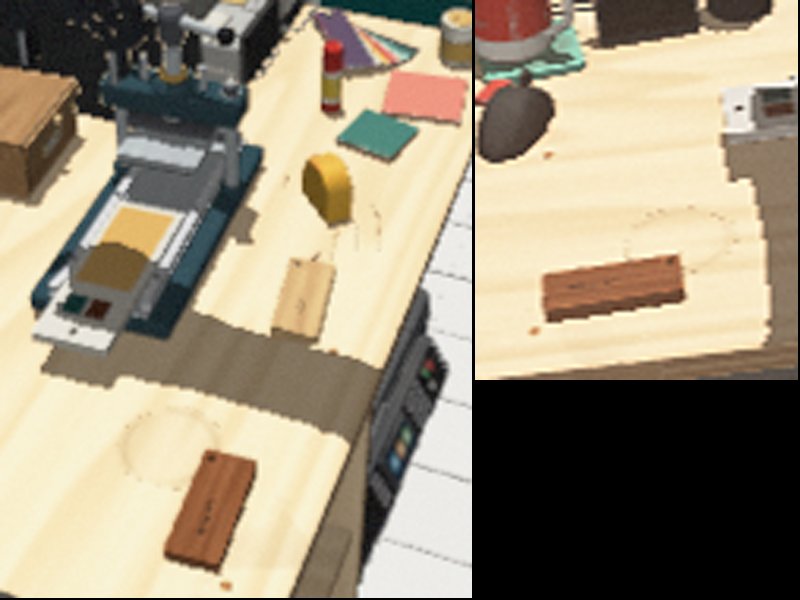

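View pics/wrist0.png

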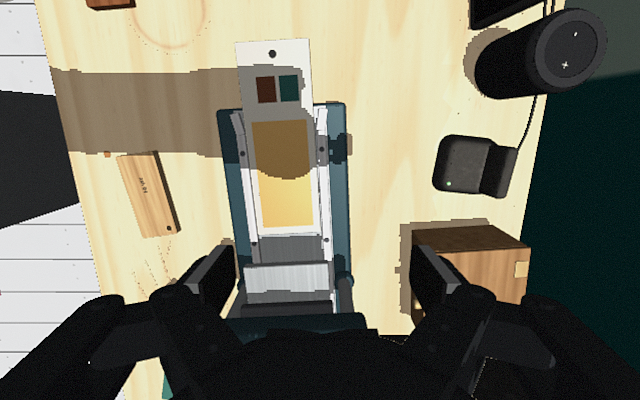

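```bash
python3 - <<'E'
from h import *
np.set_printoptions(precision=4,suppress=True)
S=lambda p:(p[0]/3.15+240,p[1]/3.15+165)
C=lambda p:((p[0]-475)/3.8+180,p[1]/3.8+190)
# walnut: far-right, near-right, near-left, far-left (robot view)
sd=[(207,452),(256,460),(218,570),(165,556)]
sc=[(680,255),(684,290),(546,310),(542,273)]
P=[]
for a,b in zip(sd,sc):
    p,e=tri(ray('side',S(a)),ray('scene',C(b))); P.append(p); print('tri',p,e,'side12',atz('side',S(a),.012),'scene12',atz('scene',C(b),.012))
P=[atz('side',S(a),.012) for a in sd]; print('c',np.mean(P,0)); print([np.linalg.norm(P[i]-P[(i+1)%4]) for i in range(4)])
P=[atz('scene',C(a),.012) for a in sc]; print('c',np.mean(P,0)); print([np.linalg.norm(P[i]-P[(i+1)%4]) for i in range(4)])
# board/field from wrist at z=.046
W={'tailL':(235,42),'tailR':(311,38),'f1':(252,121),'f2':(310,119),'f3':(320,228),'f4':(257,234)}
for k,v in W.items(): print(k,atz('wrist',v,.046))
F=[atz('wrist',W['f%d'%i],.046) for i in(1,2,3,4)];print('fc',np.mean(F,0))
for k,s in {'tailL':(112,352),'tailR':(33,335),'f3':(117,205),'f4':(184,213)}.items():
    print(k,tri(ray('side',S(s)),ray('wrist',W[k])),atz('side',S(s),.046))
E
```

```text
tri [0.4617 0.1909 0.0114] 0.0052953556486842945 side12 [0.4596 0.1943 0.012 ] scene12 [0.4645 0.1894 0.012 ]
tri [0.4166 0.1871 0.0125] 0.0005613306186494135 side12 [0.4165 0.1869 0.012 ] scene12 [0.4177 0.187  0.012 ]
tri [0.4084 0.2958 0.0107] 0.008108464999748441 side12 [0.4052 0.3007 0.012 ] scene12 [0.4118 0.2934 0.012 ]
tri [0.4526 0.3007 0.0135] 0.008943120824816957 side12 [0.4499 0.3043 0.012 ] scene12 [0.4605 0.2988 0.012 ]
c [0.4328 0.2466 0.012 ]
[np.float64(0.04369642787385443), np.float64(0.11435780284720887), np.float64(0.044797720882651604), np.float64(0.11038852684310997)]
c [0.4386 0.2421 0.012 ]
[np.float64(0.04688252214031902), np.float64(0.1066211034525483), np.float64(0.048983130543584705), np.float64(0.10939985982725138)]
tailL [0.5857 0.1443 0.046 ]
tailR [0.6629 0.148  0.046 ]
f1 [0.5981 0.0669 0.046 ]
f2 [0.661 0.069 0.046]
f3 [ 0.6716 -0.0565  0.046 ]
f4 [ 0.5958 -0.0642  0.046 ]
fc [0.6316 0.0038 0.046 ]
tailL (array([0.5804, 0.1432, 0.0403]), np.float64(0.008909041487610224)) [0.5741 0.1453 0.046 ]
tailR (array([0.6597, 0.1479, 0.0392]), np.float64(0.006751972154576544)) [0.6526 0.1523 0.046 ]
f3 (array([ 0.6713, -0.0601,  0.0372]), np.float64(0.0005904374347838431)) [ 0.6657 -0.0505  0.046 ]
f4 (array([ 0.5951, -0.0653,  0.0443]), np.float64(0.0009293669225422128)) [ 0.594 -0.064  0.046]
```

Emit:
{"method": "step_arm", "body": {
  "plan": [
    [[0.1,-0.1,0],[0,0,0],-1],
    [[0.2,-0.2,0],[0,0,0],-1],
    [[0.3,-0.3,0],[0,0,0],-1],
    [[0.4,-0.4,0],[0,0,0],-1],
    [[0.4,-0.4,0],[0,0,0],-1]
  ]
}}

```text
clock: 0.57
position: [0.5495, 0.127, 0.1939]
tool_rot: [-3.138, -0.003, 1.579]
force: [1.0, 0.2, -0.4]
finger_gap: 0.0852
grip_force: 0.0
```

Emit:
{"method": "step_arm", "body": {
  "plan": [
    [[0.1,-0.1,0],[0,0,0],-1],
    [[0.2,-0.2,0],[0,0,0],-1],
    [[0.3,-0.3,0],[0,0,0],-1],
    [[0.4,-0.4,0],[0,0,0],-1],
    [[0.4,-0.4,0],[0,0,0],-1]
  ]
}}

```text
clock: 0.98
position: [0.4293, 0.2461, 0.194]
tool_rot: [-3.139, -0.003, 1.58]
force: [0.4, 0.6, -0.6]
finger_gap: 0.0853
grip_force: 0.0
```

```bash
python3 - <<'E'
from h import *
np.set_printoptions(precision=4,suppress=True)
import json
s=bot.state();print(s['position'],s['tool_rot'],s['clock'])
c=bot.camera_info('wrist'); im=save('wrist','w1.png')
np.savez('w1.npz',K=c['camera_matrix'],T=c['world_from_camera'])
hsv=cv2.cvtColor(im,cv2.COLOR_RGB2HSV)
m=((hsv[...,2]<190)&(hsv[...,1]>90)&((hsv[...,0]<14)|(hsv[...,0]>170))&(hsv[...,2]>40)).astype(np.uint8)
m=cv2.morphologyEx(m,cv2.MORPH_OPEN,np.ones((3,3)))
cs,_=cv2.findContours(m,0,2)
for k in sorted(cs,key=cv2.contourArea)[-3:]:
    r=cv2.minAreaRect(k);b=cv2.boxPoints(r);print(cv2.contourArea(k),r)
    P=np.array([atz('wrist',p,.012,c) for p in b]);print(P,P.mean(0),[np.linalg.norm(P[i]-P[i-1]) for i in range(4)])
E
```

```text
[0.4293 0.2461 0.194 ] [-3.1389 -0.0026  1.58  ] 0.9833
824.5 ((14.208732604980469, 59.18212890625), (29.844161987304688, 50.71291732788086), 4.23639440536499)
[[0.049  0.3524 0.012 ]
 [0.0681 0.4054 0.012 ]
 [0.1009 0.4035 0.012 ]
 [0.0832 0.3503 0.012 ]] [0.0753 0.3779 0.012 ] [np.float64(0.03425223612605676), np.float64(0.05637990592763169), np.float64(0.0328836023331863), np.float64(0.05609087068196985)]
3037.0 ((328.862060546875, 176.65518188476562), (85.2643814086914, 38.169315338134766), 86.633544921875)
[[0.4101 0.2967 0.012 ]
 [0.4563 0.2997 0.012 ]
 [0.4661 0.1912 0.012 ]
 [0.4162 0.1876 0.012 ]] [0.4372 0.2438 0.012 ] [np.float64(0.10925269368524225), np.float64(0.046312471902695364), np.float64(0.10900270910091854), np.float64(0.05001279327438138)]
7839.0 ((132.17138671875, 28.204483032226562), (67.2462158203125, 187.462646484375), 85.86532592773438)
[[0.1149 0.4365 0.012 ]
 [0.3201 0.4509 0.012 ]
 [0.3204 0.3849 0.012 ]
 [0.1039 0.3689 0.012 ]] [0.2148 0.4103 0.012 ] [np.float64(0.06855200186205072), np.float64(0.20566122198728554), np.float64(0.06600842417257133), np.float64(0.21709293497629117)]
```

View pics/w1.png

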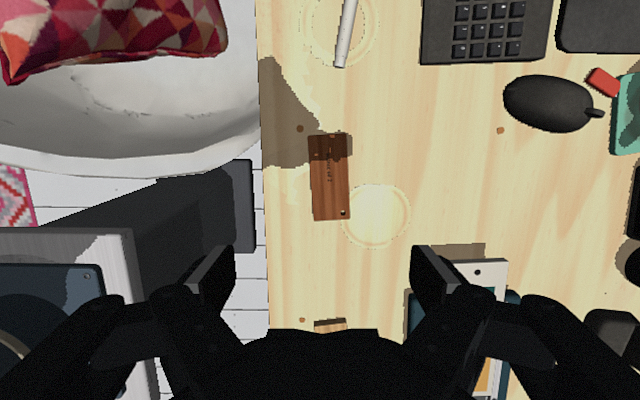

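Emit:
{"method": "step_arm", "body": {
  "plan": [
    [[-0.01,0.026,0.1],[0,0,-0.041],-1],
    [[-0.01,0.026,0.2],[0,0,-0.041],-1],
    [[-0.01,0.026,0.3],[0,0,-0.041],-1],
    [[-0.01,0.026,0.4],[0,0,-0.041],-1],
    [[-0.01,0.026,0.447],[0,0,-0.041],-1]
  ]
}}

```text
clock: 1.45
position: [0.4424, 0.235, 0.0567]
tool_rot: [-3.139, 0.002, 1.634]
force: [-0.6, -0.3, -0.2]
finger_gap: 0.0856
grip_force: 0.0
```

Emit:
{"method": "step_arm", "body": {
  "plan": [
    [[0,0,0.0],[0,0,0],-1],
    [[0,0,0],[0,0,0],-1],
    [[0,0,0],[0,0,0],-1],
    [[0,0,0],[0,0,0],-1],
    [[0,0,0],[0,0,0],-1]
  ]
}}

```text
clock: 1.87
position: [0.4437, 0.2373, 0.061]
tool_rot: [3.14, -0.001, 1.635]
force: [0.0, 0.5, 0.9]
finger_gap: 0.0855
grip_force: 0.0
```

```bash
cat > wal.py <<'E'
from h import *
np.set_printoptions(precision=4,suppress=True)
s=bot.state();print(s['position'],s['tool_rot'],s['clock'])
c=bot.camera_info('wrist'); im=save('wrist','w2.png')
hsv=cv2.cvtColor(im,cv2.COLOR_RGB2HSV)
m=((hsv[...,2]<190)&(hsv[...,1]>90)&((hsv[...,0]<14)|(hsv[...,0]>170))&(hsv[...,2]>40)).astype(np.uint8)
m=cv2.morphologyEx(m,cv2.MORPH_OPEN,np.ones((3,3)))
cs,_=cv2.findContours(m,0,2)
for k in sorted(cs,key=cv2.contourArea)[-3:]:
    r=cv2.minAreaRect(k);b=cv2.boxPoints(r)
    P=np.array([atz('wrist',p,.012,c) for p in b]);print(b.round(),P[:,:2],P.mean(0),[np.linalg.norm(P[i]-P[i-1]) for i in range(4)])
E
python3 wal.py
```

```text
[0.4437 0.2373 0.061 ] [ 3.1395 -0.001   1.6349] 1.8667
[[502. 375.]
 [524. 375.]
 [524. 398.]
 [502. 398.]] [[0.6295 0.077 ]
 [0.6509 0.0783]
 [0.6579 0.0502]
 [0.6359 0.0489]] [0.6436 0.0636 0.012 ] [np.float64(0.02882750549657263), np.float64(0.021474894111357924), np.float64(0.02892895453683422), np.float64(0.022038797619445015)]
[[ 99.   0.]
 [195.   0.]
 [195.  22.]
 [ 99.  22.]] [[0.2813 0.3743]
 [0.347  0.3786]
 [0.3463 0.3651]
 [0.2795 0.3608]] [0.3135 0.3697 0.012 ] [np.float64(0.01368963060095951), np.float64(0.06584877415824199), np.float64(0.013517872705277925), np.float64(0.06700104076679805)]
[[283. 129.]
 [344. 129.]
 [344. 259.]
 [283. 259.]] [[0.4098 0.2963]
 [0.4563 0.2993]
 [0.4655 0.1907]
 [0.413  0.1874]] [0.4361 0.2435 0.012 ] [np.float64(0.10895432956074683), np.float64(0.04663211125689562), np.float64(0.10895612588670583), np.float64(0.05258822722274415)]
```

Emit:
{"method": "step_arm", "body": {
  "plan": [
    [[0.0215,-0.022,0.05],[0,0,0],-1],
    [[0.0215,-0.022,0.1],[0,0,0],-1],
    [[0.0215,-0.022,0.15],[0,0,0],-1],
    [[0.0215,-0.022,0.18],[0,0,0],-1],
    [[0.0215,-0.022,0.2],[0,0,0],-1]
  ]
}}

```text
clock: 2.33
position: [0.4357, 0.243, -0.0007]
tool_rot: [-3.141, 0.0, 1.635]
force: [-0.2, -0.2, 0.1]
finger_gap: 0.0854
grip_force: 0.0
```

Emit:
{"method": "step_arm", "body": {
  "plan": [
    [[0,0,0.0],[0,0,0],-0.3],
    [[0,0,0],[0,0,0],0],
    [[0,0,0],[0,0,0],0.5],
    [[0,0,0],[0,0,0],1],
    [[0,0,0],[0,0,0],1]
  ],
  "newtons": 40
}}

```text
clock: 2.75
position: [0.4362, 0.2432, 0.0003]
tool_rot: [3.141, -0.001, 1.635]
force: [-0.2, 0.7, -0.6]
finger_gap: 0.0253
grip_force: 0.0
```

Emit:
{"method": "step_arm", "body": {
  "plan": [
    [[0,0,0.0],[0,0,0],1],
    [[0,0,0],[0,0,0],1],
    [[0,0,0],[0,0,0],1],
    [[0,0,0],[0,0,0],1],
    [[0,0,0],[0,0,0],1]
  ]
}}

```text
clock: 3.17
position: [0.4358, 0.243, -0.0002]
tool_rot: [-3.142, 0.0, 1.635]
force: [-0.0, 0.2, 0.2]
finger_gap: -0.0002
grip_force: 0.0
```

```bash
python3 wal.py
```

```text
[ 0.4358  0.243  -0.0002] [-3.1416  0.      1.6352] 3.1667
[[103.   0.]
 [178.   0.]
 [178.  12.]
 [103.  12.]] [[0.3174 0.3614]
 [0.3551 0.3638]
 [0.3547 0.3584]
 [0.3167 0.356 ]] [0.336  0.3599 0.012 ] [np.float64(0.005428329937631946), np.float64(0.037761416498138675), np.float64(0.005370181399647836), np.float64(0.038121007078821476)]
[[283. 142.]
 [365. 142.]
 [365. 272.]
 [283. 272.]] [[0.4099 0.2969]
 [0.4562 0.2999]
 [0.4647 0.2185]
 [0.4123 0.2151]] [0.4358 0.2576 0.012 ] [np.float64(0.0818675012844895), np.float64(0.04646427204648522), np.float64(0.08187369542817004), np.float64(0.052502418727490154)]
```

View pics/w2.png

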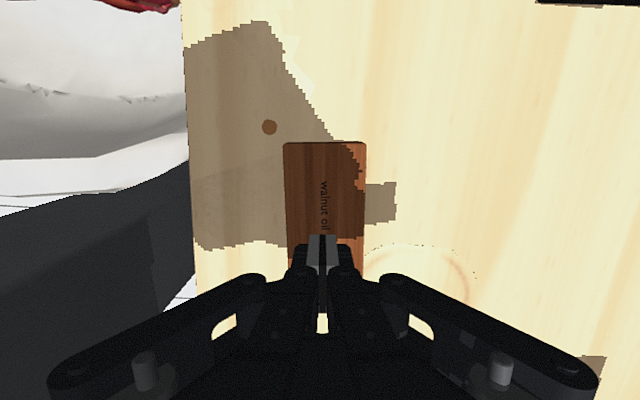

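```bash
python3 - <<'E'
from h import *
np.set_printoptions(precision=1,suppress=True)
s=bot.state();p=s['position'];print(p,s['force'])
for n in('wrist','side','scene'):
  for z in(0,.006,.012,.018,.024,.03): print(n,z,proj(n,[p[0]-.0007,p[1]+.011,z]))
a=save('side','s3.png')[270:370,260:360];b=save('scene','c3.png')[220:320,165:265]
cv2.imwrite('pics/m3.png',cv2.resize(np.hstack([a,b]),None,fx=4,fy=4,interpolation=2)[:,:,::-1])
E
```

```text
[ 0.4  0.2 -0. ] [-0.2  0.7 -0.7]
wrist 0 [322.5 210.7]
wrist 0.006 [322.5 213.5]
wrist 0.012 [322.5 216.5]
wrist 0.018 [322.5 219.8]
wrist 0.024 [322.5 223.2]
wrist 0.03 [322.5 226.9]
side 0 [305.6 330.9]
side 0.006 [305.5 329.4]
side 0.012 [305.5 327.9]
side 0.018 [305.4 326.5]
side 0.024 [305.4 325. ]
side 0.03 [305.3 323.5]
scene 0 [212.9 268.4]
scene 0.006 [212.6 266.9]
scene 0.012 [212.4 265.3]
scene 0.018 [212.2 263.7]
scene 0.024 [211.9 262.1]
scene 0.03 [211.7 260.5]
```

View pics/m3.png

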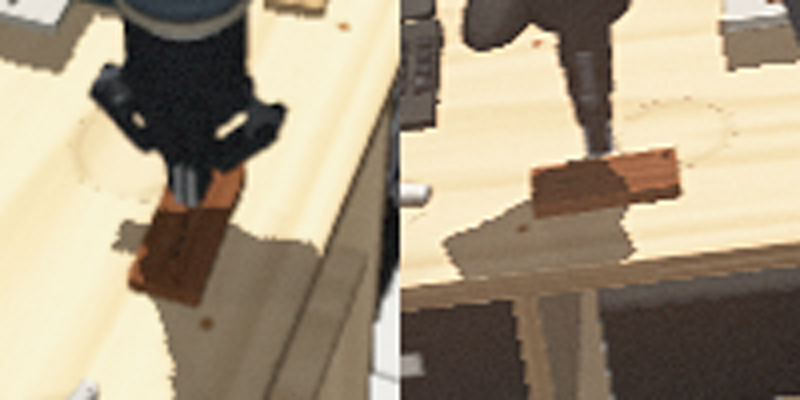

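```bash
python3 - <<'E'
from h import *
np.set_printoptions(precision=4,suppress=True)
print(tri(ray('side',(307.5,320.7)),ray('scene',(214.7,258))))
for z in (0,.02,.03,.04): print(z,atz('side',(307.5,320.7),z),atz('scene',(214.7,258),z),atz('wrist',(323,237),z))
c=np.array(bot.camera_info('wrist')['world_from_camera']);print(c)
E
```

```text
(array([0.4331, 0.2458, 0.0366]), np.float64(0.005632743724222085))
0 [0.443  0.2218 0.    ] [0.4871 0.2496 0.    ] [0.4366 0.2358 0.    ]
0.02 [0.4365 0.2365 0.02  ] [0.4597 0.2467 0.02  ] [0.436 0.244 0.02 ]
0.03 [0.4333 0.2439 0.03  ] [0.446  0.2453 0.03  ] [0.4357 0.2481 0.03  ]
0.04 [0.43   0.2512 0.04  ] [0.4323 0.2438 0.04  ] [0.4354 0.2523 0.04  ]
[[ 0.9979  0.0621  0.0167  0.4313]
 [ 0.0643 -0.963  -0.2617  0.3098]
 [-0.0002  0.2622 -0.965   0.1799]
 [ 0.      0.      0.      1.    ]]
```

Emit:
{"method": "step_arm", "body": {
  "plan": [
    [[0,0,0],[0,0,0],-1],
    [[0,0,0],[0,0,0],-1],
    [[0,0,0],[0,0,0],-1],
    [[0,0,0],[0,0,0],-1],
    [[0,0,0.0],[0,0,0],-1]
  ]
}}

```text
clock: 3.73
position: [0.4358, 0.243, -0.0002]
tool_rot: [-3.142, -0.0, 1.635]
force: [0.1, 0.3, -0.0]
finger_gap: 0.0606
grip_force: 0.0
```

Emit:
{"method": "step_arm", "body": {
  "plan": [
    [[0,0,0],[0,0,0],-1],
    [[0,0,0.02],[0,0,0],-1],
    [[0,0,0.04],[0,0,0],-1],
    [[0,0,0.06],[0,0,0],-1],
    [[0,0,0.06],[0,0,0],-1]
  ]
}}

```text
clock: 4.15
position: [0.4351, 0.2426, -0.0196]
tool_rot: [-3.14, 0.001, 1.635]
force: [0.3, 0.5, -0.0]
finger_gap: 0.0852
grip_force: 0.0
```

Emit:
{"method": "step_arm", "body": {
  "plan": [
    [[0,0,0],[0,0,0],-1],
    [[0,0,0.02],[0,0,0],-1],
    [[0,0,0.03],[0,0,0],-1],
    [[0,0,0.04],[0,0,0],-1],
    [[0,0,0.04],[0,0,0],-1]
  ]
}}

```text
clock: 4.57
position: [0.4355, 0.2429, -0.0308]
tool_rot: [-3.141, 0.0, 1.635]
force: [-0.6, 0.2, -0.7]
finger_gap: 0.0853
grip_force: 0.0
```

Emit:
{"method": "step_arm", "body": {
  "plan": [
    [[0,0,0],[0,0,0],0],
    [[0,0,0],[0,0,0],0],
    [[0,0,0],[0,0,0],0.2],
    [[0,0,0],[0,0,0],0.2],
    [[0,0,0.0],[0,0,0],0.2]
  ],
  "newtons": 40
}}

```text
clock: 4.98
position: [0.4359, 0.2431, -0.0296]
tool_rot: [3.141, -0.0, 1.635]
force: [-1.5, -0.1, 7.0]
finger_gap: 0.046
grip_force: 39.8
```

```bash
python3 - <<'E'
from h import *
s=bot.state();print(s['position'],s['force'],s['finger_gap'],s['grip_force'])
w=cv2.resize(save('wrist','w4.png'),(480,300))
a=cv2.resize(save('side','s4.png')[280:360,260:360],None,fx=3,fy=3,interpolation=2)
b=cv2.resize(save('scene','c4.png')[230:310,165:265],None,fx=3,fy=3,interpolation=2)
o=np.zeros((480,780,3),np.uint8);o[:300,:480]=w;o[:240,480:]=a;o[240:480,480:]=b
cv2.imwrite('pics/m4.png',o[:,:,::-1])
E
```

```text
[ 0.43592322  0.24310882 -0.02964414] [-1.47212896 -0.08921717  6.9672612 ] 0.04599124441464047 39.83367383480072
```

View pics/m4.png

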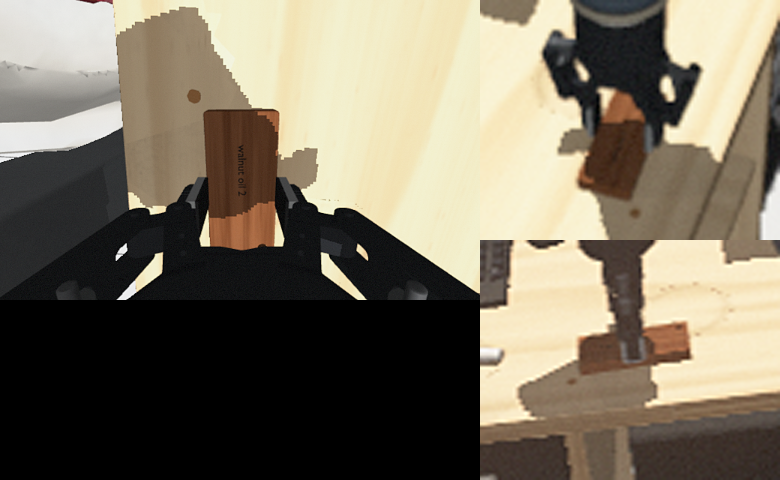

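Emit:
{"method": "step_arm", "body": {
  "plan": [
    [[0,0,-0.05],[0,0,0],0.2],
    [[0,0,-0.1],[0,0,0],0.2],
    [[0,0,-0.2],[0,0,0],0.2],
    [[0,0,-0.3],[0,0,0],0.2],
    [[0,0,-0.4],[0,0,0],0.2]
  ]
}}

```text
clock: 5.55
position: [0.4354, 0.2428, 0.0911]
tool_rot: [-3.141, 0.0, 1.635]
force: [0.3, 1.6, -0.1]
finger_gap: 0.0462
grip_force: 41.2
```

Emit:
{"method": "step_arm", "body": {
  "plan": [
    [[0,0,-0.05],[0,0,0],0.2],
    [[0,0,-0.1],[0,0,0],0.2],
    [[0,0,-0.1],[0,0,0],0.2],
    [[0,0,-0.1],[0,0,0],0.2],
    [[0,0,-0.1],[0,0,0],0.2]
  ]
}}

```text
clock: 5.97
position: [0.4354, 0.2428, 0.1193]
tool_rot: [-3.141, 0.0, 1.635]
force: [-0.1, -0.7, -0.1]
finger_gap: 0.0461
grip_force: 41.2
```

```bash
python3 - <<'E'
from h import *
from scipy.spatial.transform import Rotation as R
np.set_printoptions(precision=4,suppress=True)
s=bot.state();print(s['position'],s['tool_rot'],s['force'],s['finger_gap'],s['grip_force'])
def mk(p,r): T=np.eye(4);T[:3,:3]=R.from_euler('xyz',r).as_matrix();T[:3,3]=p;return T
c=bot.camera_info('wrist');off=np.linalg.inv(mk(s['position'],s['tool_rot']))@np.array(c['world_from_camera']);print(off)
T=mk([.675,0,.1935],[-3.1405,0,1.571])@off;print(T)
inf={'camera_matrix':c['camera_matrix'],'world_from_camera':T}
im=cv2.imread('pics/wrist0.png')
hsv=cv2.cvtColor(im,cv2.COLOR_BGR2HSV)
sub=hsv[105:245,236:336]
m=np.zeros(im.shape[:2],np.uint8);m[105:245,236:336]=((sub[...,1]>75)&(sub[...,0]>12)&(sub[...,0]<30))*1
m=cv2.morphologyEx(m,cv2.MORPH_OPEN,np.ones((5,5)))
cs,_=cv2.findContours(m,0,2)
for k in sorted(cs,key=cv2.contourArea)[-2:]:
    W=np.array([atz('wrist',p,.046,inf)[:2] for p in k[:,0]+0.0],np.float32)
    print(cv2.contourArea(k),cv2.boundingRect(k),cv2.minAreaRect(W*1000))
g=cv2.cvtColor(im,cv2.COLOR_BGR2GRAY).astype(int)
for r in (45,52,58,95): print(r,g[r,222:246],g[r,300:324], sub.shape)
E
```

```text
[0.4354 0.2428 0.1193] [-3.1409  0.0003  1.6353] [-0.0683 -0.6777 -0.0694] 0.04610285234945314 41.156344413757324
[[-0.0001 -0.965  -0.2622  0.0669]
 [ 1.     -0.     -0.0001 -0.0002]
 [ 0.0001 -0.2622  0.965  -0.1801]
 [ 0.      0.      0.      1.    ]]
[[ 1.      0.0004 -0.0011  0.675 ]
 [ 0.0001 -0.965  -0.2622  0.0669]
 [-0.0012  0.2622 -0.965   0.3736]
 [ 0.      0.      0.      1.    ]]
5383.0 (252, 119, 61, 108) ((630.4216918945312, 6.928367614746094), (59.984676361083984, 121.64061737060547), 3.137390375137329)
45 [230 229 230 229 225 229 230 229 228 228 227 230 224 223 230 229 232 230
 232 230 230 230 231 231] [235 236 236 236 234 235 236 243 214 160 232 226 226 228 226 226 226 228
 227 226 228 225 225 224] (140, 100, 3)
52 [228 228 228 228 227 226 228 225 227 226 227 229 217 204 228 231 230 231
 232 231 232 230 231 232] [234 234 236 238 235 235 236 238 236 193 173 231 226 226 225 226 227 225
 228 226 225 225 226 224] (140, 100, 3)
58 [228 227 229 230 230 228 228 229 228 227 227 228 230 213 203 236 231 231
 232 232 231 231 232 231] [236 235 234 236 236 235 235 237 241 211 165 230 227 224 224 223 224 224
 226 225 224 224 224 225] (140, 100, 3)
95 [126 124 127 128 126 127 129 126 128 127 125 125 128 128 125 128 125 127
 122 116 125 122 121 120] [115 189 246 237 235 235 236 236 236 235 240 219 180 230 224 224 223 224
 224 223 223 222 221 221] (140, 100, 3)
```

Emit:
{"method": "step_arm", "body": {
  "plan": [
    [[-0.07,0.05,0],[0,0,0],0.2],
    [[-0.17,0.12,0],[0,0,0],0.2],
    [[-0.27,0.195,0],[0,0,0],0.2],
    [[-0.37,0.267,0],[0,0,0],0.2],
    [[-0.47,0.339,0],[0,0,0],0.2]
  ]
}}

```text
clock: 6.38
position: [0.5465, 0.1072, 0.1185]
tool_rot: [-3.139, 0.0, 1.636]
force: [0.9, 0.2, -0.4]
finger_gap: 0.0458
grip_force: 41.2
```

Emit:
{"method": "step_arm", "body": {
  "plan": [
    [[-0.1,0.072,0],[0,0,0.006],0.2],
    [[-0.2,0.145,0],[0,0,0.006],0.2],
    [[-0.28,0.205,0],[0,0,0.006],0.2],
    [[-0.34,0.245,0],[0,0,0.006],0.2],
    [[-0.358,0.259,0],[0,0,0.006],0.2]
  ]
}}

```text
clock: 6.8
position: [0.6318, 0.0019, 0.1179]
tool_rot: [-3.14, 0.002, 1.621]
force: [-0.6, -0.1, -0.0]
finger_gap: 0.0457
grip_force: 41.2
```

Emit:
{"method": "step_arm", "body": {
  "plan": [
    [[0,0,0],[0,0,0],0.2],
    [[0,0,0],[0,0,0],0.2],
    [[0,0,0],[0,0,0],0.2],
    [[0,0,0],[0,0,0],0.2],
    [[0,0,0],[0,0,0],0.2]
  ]
}}

```text
clock: 7.22
position: [0.6303, 0.0081, 0.1199]
tool_rot: [-3.141, -0.0, 1.628]
force: [0.8, 0.1, 0.4]
finger_gap: 0.0455
grip_force: 41.2
```

```bash
cat > look.py <<'E'
from h import *
import sys
np.set_printoptions(precision=4,suppress=True)
f=sys.argv[1]
s=bot.state();print(s['position'],s['tool_rot'],s['force'],s['finger_gap'],s['grip_force'],s['clock'])
c=bot.camera_info('wrist');save('wrist',f+'.png');np.savez(f+'.npz',camera_matrix=c['camera_matrix'],world_from_camera=c['world_from_camera'])
save('side',f+'_s.png');save('scene',f+'_c.png')
E
python3 look.py p1
```

```text
[0.6303 0.0081 0.1199] [-3.1414 -0.0004  1.6277] [0.7929 0.122  0.426 ] 0.04551975739812177 41.16002798080444 7.2167
```

Emit:
{"method": "step_arm", "body": {
  "plan": [
    [[-0.005,0,0.08],[0,0,0],0.2],
    [[-0.005,0,0.17],[0,0,0],0.2],
    [[-0.005,0,0.26],[0,0,0],0.2],
    [[-0.005,0,0.31],[0,0,0],0.2],
    [[-0.005,0,0.33],[0,0,0],0.2]
  ]
}}

```text
clock: 7.78
position: [0.6292, 0.0054, 0.0183]
tool_rot: [-3.138, -0.0, 1.626]
force: [0.4, -1.0, -0.9]
finger_gap: 0.0456
grip_force: 41.2
```

Emit:
{"method": "step_arm", "body": {
  "plan": [
    [[0,0,0],[0,0,0],0.2],
    [[0,0,0],[0,0,0],0.2],
    [[0,0,0],[0,0,0],0.2],
    [[0,0,0],[0,0,0],0.2],
    [[0,0,0],[0,0,0],0.2]
  ]
}}

```text
clock: 8.2
position: [0.6316, 0.0052, 0.022]
tool_rot: [3.14, -0.0, 1.626]
force: [0.8, -0.6, 0.1]
finger_gap: 0.0459
grip_force: 41.2
```

```bash
python3 look.py p2; python3 - <<'E'
from h import *
w=cv2.imread('pics/p2.png')
a=cv2.resize(cv2.imread('pics/p2_s.png')[190:290,240:340],None,fx=3.3,fy=3.3,interpolation=2)
o=np.zeros((600,800,3),np.uint8);o[:340,:400]=w[:340,120:520];o[:330,400:730]=a
b=cv2.resize(cv2.imread('pics/w1.png')[:1,:1],(1,1))
cv2.imwrite('pics/m5.png',o[:340])
E
```

```text
[0.6316 0.0052 0.022 ] [ 3.1398 -0.      1.6257] [ 0.8212 -0.5554  0.0907] 0.04591908948383879 41.15786612033844 8.2
```

View pics/m5.png

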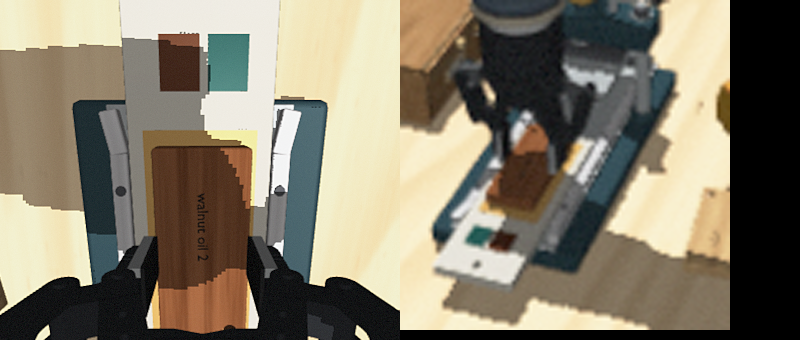

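```bash
python3 - <<'E'
from h import *
np.set_printoptions(precision=4,suppress=True)
d=dict(np.load('p2.npz'))
F=[atz('',p,.046,d) for p in((262,130.5),(377,129.5))];print('field',F,np.mean(F,0))
for z in(.058,.061,.064):
    B=[atz('',p,z,d) for p in((272,147.5),(371.5,147))];print(z,B,np.mean(B,0),np.linalg.norm(B[0]-B[1]))
E
```

```text
field [array([0.5966, 0.0655, 0.046 ]), array([0.6565, 0.0693, 0.046 ])] [0.6265 0.0674 0.046 ]
0.058 [array([0.6039, 0.0582, 0.058 ]), array([0.6524, 0.0611, 0.058 ])] [0.6281 0.0597 0.058 ] 0.04859216511902834
0.061 [array([0.6044, 0.0585, 0.061 ]), array([0.6519, 0.0613, 0.061 ])] [0.6281 0.0599 0.061 ] 0.04758014692132608
0.064 [array([0.6049, 0.0588, 0.064 ]), array([0.6514, 0.0616, 0.064 ])] [0.6281 0.0602 0.064 ] 0.046568128723623925
```

Emit:
{"method": "step_arm", "body": {
  "plan": [
    [[0.005,-0.005,0],[0,0,0],0.2],
    [[0.005,-0.005,0.004],[0,0,0],0.2],
    [[0.005,-0.005,0.008],[0,0,0],0.2],
    [[0.005,-0.005,0.01],[0,0,0],0.2],
    [[0.005,-0.005,0.01],[0,0,0],0.2]
  ]
}}

```text
clock: 8.77
position: [0.6291, 0.0066, 0.0175]
tool_rot: [-3.141, -0.0, 1.626]
force: [0.5, -0.0, -0.4]
finger_gap: 0.0458
grip_force: 41.2
```

Emit:
{"method": "step_arm", "body": {
  "plan": [
    [[0,0,0.003],[0,0,0],0.2],
    [[0,0,0.006],[0,0,0],0.2],
    [[0,0,0.008],[0,0,0],0.2],
    [[0,0,0.008],[0,0,0],0.2],
    [[0,0,0.008],[0,0,0],0.2]
  ]
}}

```text
clock: 9.18
position: [0.6294, 0.0066, 0.0164]
tool_rot: [3.141, 0.0, 1.626]
force: [-3.8, -0.6, 11.4]
finger_gap: 0.0459
grip_force: 42.9
```

Emit:
{"method": "step_arm", "body": {
  "plan": [
    [[0,0,0],[0,0,0],-0.5],
    [[0,0,0],[0,0,0],-1],
    [[0,0,0],[0,0,0],-1],
    [[0,0,0],[0,0,0],-1],
    [[0,0,0],[0,0,0],-1]
  ]
}}

```text
clock: 9.6
position: [0.6293, 0.0066, 0.0152]
tool_rot: [-3.141, -0.0, 1.626]
force: [-0.2, 0.2, -0.6]
finger_gap: 0.0855
grip_force: 0.0
```

Emit:
{"method": "step_arm", "body": {
  "plan": [
    [[0,0,-0.04],[0,0,0],-1],
    [[0,0,-0.15],[0,0,0],-1],
    [[0,0,-0.28],[0,0,0],-1],
    [[0,0,-0.4],[0,0,0],-1],
    [[0,0,-0.4],[0,0,0],-1]
  ]
}}

```text
clock: 10.02
position: [0.6335, 0.0066, 0.1437]
tool_rot: [3.13, -0.0, 1.625]
force: [1.5, -0.5, 0.2]
finger_gap: 0.0854
grip_force: 0.0
```

Emit:
{"method": "step_arm", "body": {
  "plan": [
    [[0.1,0,0],[0,0,0],1],
    [[0.2,0,0],[0,0,0],1],
    [[0.3,0,0],[0,0,0],1],
    [[0.4,0,0],[0,0,0],1],
    [[0.5,0,0],[0,0,0],1]
  ]
}}

```text
clock: 10.43
position: [0.6209, 0.1578, 0.1362]
tool_rot: [3.141, -0.0, 1.626]
force: [0.1, 0.1, -0.1]
finger_gap: 0.0258
grip_force: 0.0
```

```bash
python3 look.py p3; python3 - <<'E'
from h import *
np.set_printoptions(precision=4,suppress=True)
d=dict(np.load('p3.npz'));im=cv2.imread('pics/p3.png');hsv=cv2.cvtColor(im,cv2.COLOR_BGR2HSV)
# expected ROI around the field
F=np.array([proj('',[.6304+x,.0069+y,.046],d) for x,y in((-.036,-.068),(.036,-.068),(.036,.068),(-.036,.068))]);print(F)
roi=np.zeros(im.shape[:2],np.uint8);cv2.fillPoly(roi,[F.astype(int)],1)
tan=(hsv[...,1]>60)&(roi>0)
wal=tan&((hsv[...,0]<13)|(hsv[...,0]>170))
for nm,m,z in(('field',tan,.046),('wal',wal,.058)):
    m=cv2.morphologyEx(m.astype(np.uint8),cv2.MORPH_OPEN,np.ones((3,3)))
    cs,_=cv2.findContours(m,0,2)
    for k in sorted(cs,key=cv2.contourArea)[-2:]:
        W=np.array([atz('',p,z,d)[:2]*1000 for p in k[:,0]+.0],np.float32);print(nm,cv2.contourArea(k),cv2.boundingRect(k),cv2.minAreaRect(W))
E
```

```text
[0.6209 0.1578 0.1362] [ 3.1409 -0.0003  1.6255] [ 0.1221  0.0943 -0.0668] 0.025777171485461794 0.0 10.4333
[[288.8764 376.7039]
 [351.2447 379.4231]
 [361.8878 273.6989]
 [292.1554 270.2803]]
field 20.5 (334, 372, 5, 7) ((648.3980102539062, -55.775299072265625), (4.600526809692383, 8.568425178527832), 3.9511520862579346)
field 3064.0 (293, 277, 61, 60) ((628.423583984375, 32.71640396118164), (62.873146057128906, 72.50697326660156), 3.11478853225708)
wal 1961.0 (299, 286, 47, 48) ((626.90234375, 38.04793167114258), (46.651771545410156, 55.599796295166016), 2.9088997840881348)
```

Emit:
{"method": "step_arm", "body": {
  "plan": [
    [[0.1,-0.012,0],[0,0,0],1],
    [[0.14,-0.012,0.05],[0,0,0],1],
    [[0.14,-0.012,0.15],[0,0,0],1],
    [[0.14,-0.012,0.25],[0,0,0],1],
    [[0.14,-0.012,0.35],[0,0,0],1]
  ]
}}

```text
clock: 11.0
position: [0.6158, 0.197, 0.0302]
tool_rot: [3.14, 0.0, 1.625]
force: [0.2, -0.3, -0.4]
finger_gap: -0.0
grip_force: 0.0
```

Emit:
{"method": "step_arm", "body": {
  "plan": [
    [[0,0,0.05],[0,0,0],1],
    [[0,0,0.1],[0,0,0],1],
    [[0,0,0.1],[0,0,0],1],
    [[0,0,0.1],[0,0,0],1],
    [[0,0,0.1],[0,0,0],1]
  ]
}}

```text
clock: 11.42
position: [0.6161, 0.1976, 0.0016]
tool_rot: [3.14, -0.0, 1.625]
force: [-0.2, -0.0, -0.9]
finger_gap: 0.0002
grip_force: 0.0
```

```bash
python3 look.py p4; python3 - <<'E'
from h import *
np.set_printoptions(precision=4,suppress=True)
d=dict(np.load('p4.npz'))
print([proj('',[.6227+x,.1467+.055*x,.046],d) for x in(-.038,0,.038)])
w=cv2.imread('pics/p4.png')
a=cv2.resize(cv2.imread('pics/p4_s.png')[200:290,225:325],None,fx=4,fy=4,interpolation=2)
o=np.zeros((360,800,3),np.uint8);o[:360,:400]=w[40:400,120:520];o[:360,400:800]=a
cv2.imwrite('pics/m6.png',o)
E
```

```text
[0.6161 0.1976 0.0016] [ 3.1402 -0.0001  1.6249] [-0.1582 -0.0052 -0.8794] 0.00019265607323384838 0.0 11.4167
[array([261.1279, 341.2066]), array([329.6058, 341.0918]), array([398.0522, 340.977 ])]
```

View pics/m6.png

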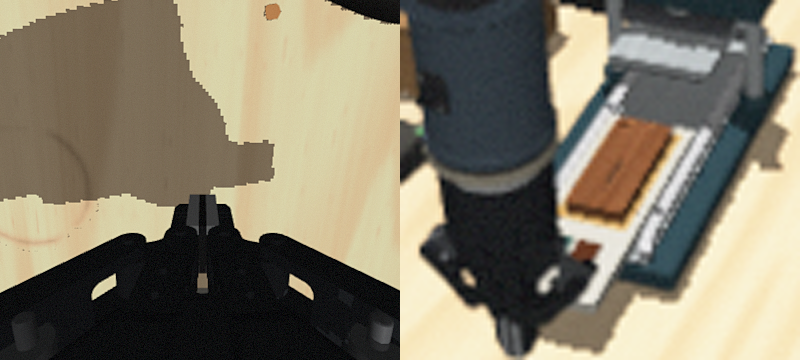

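Emit:
{"method": "step_arm", "body": {
  "plan": [
    [[0,0,0.02],[0,0,0],1],
    [[0,0,0.04],[0,0,0],1],
    [[0,0,0.05],[0,0,0],1],
    [[0,0,0.05],[0,0,0],1],
    [[0,0,0.05],[0,0,0],1]
  ]
}}

```text
clock: 11.98
position: [0.6149, 0.198, -0.0151]
tool_rot: [-3.141, 0.0, 1.626]
force: [0.4, -0.7, 0.1]
finger_gap: 0.0002
grip_force: 0.0
```

Emit:
{"method": "step_arm", "body": {
  "plan": [
    [[0,0,0.01],[0,0,0],1],
    [[0,0,0.02],[0,0,0],1],
    [[0,0,0.02],[0,0,0],1],
    [[0,0,0.02],[0,0,0],1],
    [[0,0,0.02],[0,0,0],1]
  ]
}}

```text
clock: 12.4
position: [0.6152, 0.1981, -0.0206]
tool_rot: [-3.142, 0.0, 1.626]
force: [-0.8, 1.4, -0.3]
finger_gap: -0.0001
grip_force: 0.0
```

Emit:
{"method": "step_arm", "body": {
  "plan": [
    [[0,0,0.003],[0,0,0],1],
    [[0,0,0.007],[0,0,0],1],
    [[0,0,0.007],[0,0,0],1],
    [[0,0,0.007],[0,0,0],1],
    [[0,0,0.007],[0,0,0],1]
  ]
}}

```text
clock: 12.82
position: [0.6152, 0.1981, -0.0227]
tool_rot: [-3.142, -0.0, 1.626]
force: [0.2, -0.1, -0.3]
finger_gap: 0.0002
grip_force: 0.0
```

Emit:
{"method": "step_arm", "body": {
  "plan": [
    [[0,0,0.003],[0,0,0],1],
    [[0,0,0.007],[0,0,0],1],
    [[0,0,0.007],[0,0,0],1],
    [[0,0,0.007],[0,0,0],1],
    [[0,0,0.007],[0,0,0],1]
  ]
}}

```text
clock: 13.23
position: [0.6152, 0.1981, -0.0248]
tool_rot: [-3.142, 0.0, 1.626]
force: [-0.6, -0.4, 0.2]
finger_gap: 0.0001
grip_force: 0.0
```

Emit:
{"method": "step_arm", "body": {
  "plan": [
    [[0,0,0.003],[0,0,0],1],
    [[0,0,0.008],[0,0,0],1],
    [[0,0,0.008],[0,0,0],1],
    [[0,0,0.008],[0,0,0],1],
    [[0,0,0.008],[0,0,0],1]
  ]
}}

```text
clock: 13.65
position: [0.6152, 0.1981, -0.0272]
tool_rot: [-3.142, -0.0, 1.626]
force: [-1.0, -0.3, -0.0]
finger_gap: -0.0
grip_force: 0.0
```

Emit:
{"method": "step_arm", "body": {
  "plan": [
    [[0,0,0.003],[0,0,0],1],
    [[0,0,0.007],[0,0,0],1],
    [[0,0,0.007],[0,0,0],1],
    [[0,0,0.007],[0,0,0],1],
    [[0,0,0.007],[0,0,0],1]
  ]
}}

```text
clock: 14.07
position: [0.6151, 0.1981, -0.0293]
tool_rot: [-3.141, 0.0, 1.626]
force: [-0.0, -0.2, -0.8]
finger_gap: 0.0
grip_force: 0.0
```

Emit:
{"method": "step_arm", "body": {
  "plan": [
    [[0,0,0.003],[0,0,0],1],
    [[0,0,0.007],[0,0,0],1],
    [[0,0,0.007],[0,0,0],1],
    [[0,0,0.007],[0,0,0],1],
    [[0,0,0.007],[0,0,0],1]
  ]
}}

```text
clock: 14.48
position: [0.6151, 0.1981, -0.0314]
tool_rot: [-3.141, 0.0, 1.626]
force: [0.4, -0.2, -0.7]
finger_gap: -0.0005
grip_force: 0.0
```

Emit:
{"method": "step_arm", "body": {
  "plan": [
    [[0,0,0.003],[0,0,0],1],
    [[0,0,0.007],[0,0,0],1],
    [[0,0,0.007],[0,0,0],1],
    [[0,0,0.007],[0,0,0],1],
    [[0,0,0.007],[0,0,0],1]
  ]
}}

```text
clock: 14.9
position: [0.6152, 0.1981, -0.0335]
tool_rot: [-3.142, -0.0, 1.626]
force: [-0.1, -0.1, 0.9]
finger_gap: 0.0
grip_force: 0.0
```

Emit:
{"method": "step_arm", "body": {
  "plan": [
    [[0,0,0.003],[0,0,0],1],
    [[0,0,0.006],[0,0,0],1],
    [[0,0,0.006],[0,0,0],1],
    [[0,0,0.006],[0,0,0],1],
    [[0,0,0.006],[0,0,0],1]
  ]
}}

```text
clock: 15.32
position: [0.6152, 0.1981, -0.0353]
tool_rot: [-3.142, 0.0, 1.626]
force: [-0.3, 0.6, 1.2]
finger_gap: -0.0001
grip_force: 0.0
```

Emit:
{"method": "step_arm", "body": {
  "plan": [
    [[0,0,0.003],[0,0,0],1],
    [[0,0,0.006],[0,0,0],1],
    [[0,0,0.006],[0,0,0],1],
    [[0,0,0.006],[0,0,0],1],
    [[0,0,0.006],[0,0,0],1]
  ]
}}

```text
clock: 15.73
position: [0.6152, 0.1981, -0.0371]
tool_rot: [-3.142, 0.0, 1.626]
force: [0.7, 1.5, -0.8]
finger_gap: 0.0003
grip_force: 0.0
```

Emit:
{"method": "step_arm", "body": {
  "plan": [
    [[0,0,0.003],[0,0,0],1],
    [[0,0,0.005],[0,0,0],1],
    [[0,0,0.005],[0,0,0],1],
    [[0,0,0.005],[0,0,0],1],
    [[0,0,0.005],[0,0,0],1]
  ]
}}

```text
clock: 16.15
position: [0.6152, 0.1981, -0.0372]
tool_rot: [3.141, -0.0, 1.626]
force: [-4.5, -1.3, 14.9]
finger_gap: 0.0
grip_force: 7.3
```

Emit:
{"method": "step_arm", "body": {
  "plan": [
    [[0,0,-0.05],[0,0,0],1],
    [[0,0.016,-0.1],[0,0,0],1],
    [[0,0.016,-0.14],[0,0,0],1],
    [[0,0.016,-0.14],[0,0,0],1],
    [[0,0.016,-0.14],[0,0,0],1]
  ]
}}

```text
clock: 16.57
position: [0.6203, 0.1985, 0.0039]
tool_rot: [3.14, -0.0, 1.626]
force: [0.2, -0.3, -0.5]
finger_gap: -0.0001
grip_force: 0.0
```

Emit:
{"method": "step_arm", "body": {
  "plan": [
    [[-0.02,0,0],[0,0,0],1],
    [[-0.04,0,0],[0,0,0],1],
    [[-0.06,0,0],[0,0,0],1],
    [[-0.08,0,0],[0,0,0],1],
    [[-0.1,0,0],[0,0,0],1]
  ]
}}

```text
clock: 16.98
position: [0.6214, 0.1672, 0.0029]
tool_rot: [-3.141, 0.0, 1.625]
force: [-0.2, -0.4, -0.7]
finger_gap: 0.0
grip_force: 0.0
```

Emit:
{"method": "step_arm", "body": {
  "plan": [
    [[-0.01,0,0],[0,0,0],1],
    [[-0.02,0,0],[0,0,0],1],
    [[-0.03,0,0],[0,0,0],1],
    [[-0.04,0,0],[0,0,0],1],
    [[-0.05,0,0],[0,0,0],1]
  ]
}}

```text
clock: 17.4
position: [0.6224, 0.1538, 0.0034]
tool_rot: [3.142, -0.001, 1.626]
force: [-0.5, 1.6, 0.1]
finger_gap: 0.0002
grip_force: 0.7
```

Emit:
{"method": "step_arm", "body": {
  "plan": [
    [[-0.03,0,0],[0,0,0],1],
    [[-0.06,0,0],[0,0,0],1],
    [[-0.09,0,0],[0,0,0],1],
    [[-0.12,0,0],[0,0,0],1],
    [[-0.15,0,0],[0,0,0],1]
  ]
}}

```text
clock: 17.82
position: [0.6249, 0.1071, 0.0034]
tool_rot: [-3.141, 0.0, 1.625]
force: [-0.0, 0.6, -0.5]
finger_gap: -0.0005
grip_force: 0.7
```

Emit:
{"method": "step_arm", "body": {
  "plan": [
    [[-0.03,0,0],[0,0,0],1],
    [[-0.06,0,0],[0,0,0],1],
    [[-0.09,0,0],[0,0,0],1],
    [[-0.12,0,0],[0,0,0],1],
    [[-0.14,0,0],[0,0,0],1]
  ]
}}

```text
clock: 18.23
position: [0.6273, 0.0648, 0.0034]
tool_rot: [-3.141, 0.001, 1.625]
force: [0.1, 2.3, 0.3]
finger_gap: 0.0002
grip_force: 0.7
```

```bash
python3 look.py p5; python3 - <<'E'
from h import *
np.set_printoptions(precision=4,suppress=True)
# walnut in side view now vs after placing
for f in('p4','p5'):
  im=cv2.imread(f'pics/{f}_s.png');hsv=cv2.cvtColor(im,cv2.COLOR_BGR2HSV)
  roi=np.zeros(im.shape[:2],np.uint8);roi[160:270,250:330]=1
  m=((hsv[...,1]>100)&((hsv[...,0]<13)|(hsv[...,0]>170))&(hsv[...,2]>40)&(roi>0)).astype(np.uint8)
  m=cv2.morphologyEx(m,cv2.MORPH_OPEN,np.ones((2,2)))
  cs,_=cv2.findContours(m,0,2)
  for k in sorted(cs,key=cv2.contourArea)[-2:]:
    r=cv2.minAreaRect(k);print(f,cv2.contourArea(k),r,atz('side',r[0],.055))
E
```

```text
[0.6273 0.0648 0.0034] [-3.1415  0.0006  1.6248] [0.1135 2.3371 0.3127] 0.00021778088141480946 0.7383547288191039 18.2333
p4 13.0 ((271.5, 263.5), (3.0, 5.0), 90.0) [0.6052 0.1085 0.055 ]
p4 314.5 ((280.2647399902344, 242.55882263183594), (13.719886779785156, 29.497756958007812), 30.963756561279297) [0.6228 0.0128 0.055 ]
p5 139.5 ((290.29412841796875, 226.1764678955078), (13.719886779785156, 16.806859970092773), 30.963754653930664) [ 0.6284 -0.0754  0.055 ]
```

Emit:
{"method": "step_arm", "body": {
  "plan": [
    [[-0.03,0,0],[0,0,0],1],
    [[-0.06,0,0],[0,0,0],1],
    [[-0.09,0,0],[0,0,0],1],
    [[-0.12,0,0],[0,0,0],1],
    [[-0.13,0,0],[0,0,0],1]
  ]
}}

```text
clock: 18.8
position: [0.6294, 0.0249, 0.0034]
tool_rot: [-3.141, 0.001, 1.624]
force: [0.4, 0.5, 0.3]
finger_gap: 0.0002
grip_force: 0.8
```

Emit:
{"method": "step_arm", "body": {
  "plan": [
    [[-0.01,0,0],[0,0,0],1],
    [[-0.02,0,0],[0,0,0],1],
    [[-0.03,0,0],[0,0,0],1],
    [[-0.04,0,0],[0,0,0],1],
    [[-0.05,0,0],[0,0,0],1]
  ]
}}

```text
clock: 19.22
position: [0.6302, 0.0128, 0.0034]
tool_rot: [3.142, -0.0, 1.626]
force: [-0.8, 2.0, -0.0]
finger_gap: 0.0002
grip_force: 0.8
```

Emit:
{"method": "step_arm", "body": {
  "plan": [
    [[-0.004,0,0],[0,0,0],1],
    [[-0.008,0,0],[0,0,0],1],
    [[-0.012,0,0],[0,0,0],1],
    [[-0.015,0,0],[0,0,0],1],
    [[-0.015,0,0],[0,0,0],1]
  ]
}}

```text
clock: 19.63
position: [0.6303, 0.0097, 0.0034]
tool_rot: [-3.142, -0.002, 1.627]
force: [-0.8, 5.4, 0.3]
finger_gap: 0.0
grip_force: 2.6
```

Emit:
{"method": "step_arm", "body": {
  "plan": [
    [[-0.003,0,0],[0,0,0],1],
    [[-0.006,0,0],[0,0,0],1],
    [[-0.008,0,0],[0,0,0],1],
    [[-0.008,0,0],[0,0,0],1],
    [[-0.008,0,0],[0,0,0],1]
  ]
}}

```text
clock: 20.05
position: [0.6303, 0.0096, 0.0034]
tool_rot: [-3.141, -0.004, 1.629]
force: [-1.0, 9.6, 1.5]
finger_gap: -0.0002
grip_force: 5.3
```

Emit:
{"method": "step_arm", "body": {
  "plan": [
    [[-0.003,0,0],[0,0,0],1],
    [[-0.006,0,0],[0,0,0],1],
    [[-0.008,0,0],[0,0,0],1],
    [[-0.008,0,0],[0,0,0],1],
    [[-0.008,0,0],[0,0,0],1]
  ]
}}

```text
clock: 20.47
position: [0.6303, 0.0095, 0.0034]
tool_rot: [-3.141, -0.006, 1.63]
force: [-2.2, 16.4, 1.6]
finger_gap: -0.0001
grip_force: 8.1
```

Emit:
{"method": "step_arm", "body": {
  "plan": [
    [[0.04,0,0],[0,0,0],1],
    [[0.1,0,0],[0,0,0],1],
    [[0.13,0,-0.1],[0,0,0],1],
    [[0.13,0,-0.23],[0,0,0],0],
    [[0.13,0,-0.36],[0,0,0],-1]
  ]
}}

```text
clock: 20.88
position: [0.6276, 0.0429, 0.1118]
tool_rot: [-3.139, 0.001, 1.627]
force: [0.8, -0.3, -0.0]
finger_gap: 0.0233
grip_force: 0.0
```

Emit:
{"method": "step_arm", "body": {
  "plan": [
    [[0,0,-0.13],[0,0,0],-1],
    [[0,0,-0.26],[0,0,0],-1],
    [[0,0,-0.39],[0,0,0],-1],
    [[0,0,-0.52],[0,0,0],-1],
    [[0,0,-0.65],[0,0,0],-1]
  ]
}}

```text
clock: 21.3
position: [0.6281, 0.0417, 0.3087]
tool_rot: [3.141, 0.001, 1.625]
force: [2.0, 0.5, -1.7]
finger_gap: 0.0832
grip_force: 0.0
```

Emit:
{"method": "step_arm", "body": {
  "plan": [
    [[-0.1,0,-0.13],[0,0,0],-1],
    [[-0.2,0,-0.25],[0,0,0],-1],
    [[-0.3,0,-0.25],[0,0,0],-1],
    [[-0.36,0,-0.25],[0,0,0],-1],
    [[-0.36,0,-0.25],[0,0,0],-1]
  ]
}}

```text
clock: 21.72
position: [0.6344, -0.0723, 0.3824]
tool_rot: [3.14, 0.004, 1.618]
force: [-0.5, -0.7, -0.4]
finger_gap: 0.0854
grip_force: 0.0
```

Emit:
{"method": "step_arm", "body": {
  "plan": [
    [[0,0,0],[0,0,0],-1],
    [[0,0,0],[0,0,0],-1],
    [[0,0,0],[0,0,0],-1],
    [[0,0,0],[0,0,0],-1],
    [[0,0,0],[0,0,0],-1]
  ]
}}

```text
clock: 22.13
position: [0.6345, -0.0645, 0.3812]
tool_rot: [-3.141, -0.0, 1.627]
force: [-0.5, 0.9, -0.9]
finger_gap: 0.0853
grip_force: 0.0
```

```bash
python3 look.py b1; cat > bar.py <<'E'
from h import *
import sys
np.set_printoptions(precision=4,suppress=True)
f=sys.argv[1];zb=float(sys.argv[2]);cx,cy=float(sys.argv[3]),float(sys.argv[4])
d=dict(np.load(f+'.npz'))
g=cv2.cvtColor(cv2.imread(f'pics/{f}.png'),cv2.COLOR_BGR2GRAY).astype(np.float32)
def samp(P):
    px=np.array([proj('',p,d) for p in P],np.float32)
    return cv2.remap(g,px[:,:1],px[:,1:],1)[:,0]
best=[]
for dx in np.arange(-.012,.0121,.003):
 for dy in np.arange(-.012,.0121,.003):
  for t in np.radians(np.arange(0,180,3)):
    u=np.array([np.cos(t),np.sin(t),0]);n=np.array([-u[1],u[0],0]);c=np.array([cx+dx,cy+dy,zb])
    ball=[c+s*(u*(.068+a)+n*b) for s in(1,-1) for a in(-.006,0,.006) for b in(-.006,0,.006)]
    rod=[c+s*u*a for s in(1,-1) for a in np.arange(.02,.053,.005)]
    side=[c+s*(u*a)+n*b for s in(1,-1) for a in(.068,) for b in(-.017,.017)]
    B,Rr=samp(ball),samp(rod)
    best.append((np.median(Rr)+Rr.mean()-B.max()-B.mean(),np.degrees(t),dx,dy,B.mean(),Rr.mean()))
best.sort(reverse=True)
for b in best[:6]: print(np.array(b))
E
python3 bar.py b1 .236 .6385 -.1413
python3 - <<'E'
import sys;sys.path.insert(0,'.')
from h import *
d=dict(np.load('b1.npz'))
print(proj('',[.6385,-.1413,.248],d))
g=cv2.cvtColor(cv2.imread('pics/b1.png'),cv2.COLOR_BGR2GRAY)[190:310,250:400]
s=cv2.resize(g,(75,40),interpolation=cv2.INTER_AREA)
for r in s: print(''.join(' .:-=+*#%@'[min(9,v//26)] for v in r))
E
```

```text
[ 0.6345 -0.0645  0.3812] [-3.1412 -0.0002  1.6273] [-0.4913  0.9193 -0.9391] 0.085293638661437 0.0 22.1333
[340.1032 168.      -0.      -0.      32.8206 232.3984]
[310.2643 165.      -0.      -0.      26.9976 202.8835]
[298.2262 171.      -0.       0.003   29.0445 196.6184]
[255.752  168.      -0.       0.003   26.2962 192.1692]
[209.2304 168.       0.003   -0.      52.3753 238.2063]
[185.3362 168.       0.006   -0.      52.457  220.0656]
[322.10167342 248.76874044]
@@@@@@%%%%%%=+++-.....=##@@@#++++++++%@@@@@@@#@@@@....--%%@@@@@@@@@@%%%%%++
@@@@@@%%%%%%++++-.....-==----========------=-=----....:-%@@@@@@@@@@@%%%%%=+
@@@@@@%%%%%%#*++..:::..:::::::::::::::::::::::::::..::-==@@@@@@@@@@@%%%==++
@@@@@@%%%%%%@@@#.::::...:.:...:..:.................::::-=@@@@@@@@@@%%%%**++
@@@@@@%%%%%-....... . ...   .. .  .  ..    . ... ..    . ...:#@@@@@%%%%@*++
@@@@%@%%%@= .................................................:#@@@@%%%%@*++
@@@@@@%%%#.::--......................::.::-=---=========---==-=@@@@%%%%%%=+
+%@@@@%%@#:=======::::...............:==::.-========+++++++++==@@@@%%%%@*++
:-#@@@%%%%:-=-**=-==
[... 1711 characters left out ...]
                
+%@@@@@@%%%%%@@@@@@@%@. -*############-                                    
*@@@@**+#%%%%%@@@@@@@%.:-*###########%=                                    
%@@@#+++==#%%%@@@@@@@%::.*############=.:.:........... .. .                
@@@@#+=:.. :%@@@@@@@@%::-%############-::::::::::::::::::::::::::::::......
@@@@@#-:---:=@@@@@@@@%::-%############:::::::::::::::::::::::::::::::::::::
@@@@@@-::::-*@@@@@@@@%::.#############:::::::::::::::::::::::::::::::::::::
%@@@@*:::::-%%@@@@@@@*:.:#############:::::::::::::::::::::::::::::::::::::
@@@@@---:::+@%@@@@@@@*:.:%############.::::::::::::::::::::::::::::::::::::
%@@@*::::--#%%@@@@@@@+:.-############*::::::::::::---::::::::::::::::::::::
```

Emit:
{"method": "step_arm", "body": {
  "plan": [
    [[-0.06,0,0],[0,0,-0.075],-1],
    [[-0.13,0,0],[0,0,-0.15],-1],
    [[-0.2,0,0],[0,0,-0.23],-1],
    [[-0.256,0,0],[0,0,-0.31],-1],
    [[-0.256,0,0],[0,0,-0.38],-1]
  ]
}}

```text
clock: 22.7
position: [0.6383, -0.147, 0.381]
tool_rot: [-3.139, 0.002, 2.224]
force: [-0.3, -0.5, -0.9]
finger_gap: 0.0856
grip_force: 0.0
```

Emit:
{"method": "step_arm", "body": {
  "plan": [
    [[0,0,0],[0,0,-0.075],-1],
    [[0,0,0],[0,0,-0.15],-1],
    [[0,0,0],[0,0,-0.23],-1],
    [[0,0,0],[0,0,-0.31],-1],
    [[0,0,0],[0,0,-0.38],-1]
  ]
}}

```text
clock: 23.12
position: [0.6387, -0.1422, 0.3814]
tool_rot: [-3.142, 0.0, 2.826]
force: [0.9, 0.3, 0.5]
finger_gap: 0.0853
grip_force: 0.0
```

Emit:
{"method": "step_arm", "body": {
  "plan": [
    [[0,0,0.03],[0,0,-0.07],-1],
    [[0,0,0.1],[0,0,-0.07],-1],
    [[0,0,0.2],[0,0,-0.07],-1],
    [[0,0,0.27],[0,0,-0.07],-1],
    [[0,0,0.3],[0,0,-0.07],-1]
  ]
}}

```text
clock: 23.53
position: [0.6373, -0.1422, 0.2882]
tool_rot: [-3.141, -0.004, 2.93]
force: [0.0, -0.2, -0.4]
finger_gap: 0.0852
grip_force: 0.0
```

Emit:
{"method": "step_arm", "body": {
  "plan": [
    [[0,0,0],[0,0,0],-1],
    [[0,0,0],[0,0,0],-1],
    [[0,0,0],[0,0,0],-1],
    [[0,0,0],[0,0,0],-1],
    [[0,0,0],[0,0,0],-1]
  ]
}}

```text
clock: 23.95
position: [0.6393, -0.1422, 0.2927]
tool_rot: [3.141, 0.002, 2.929]
force: [0.4, -0.4, 0.7]
finger_gap: 0.0852
grip_force: 0.0
```

```bash
python3 look.py b2; python3 -c "
from h import *
s=bot.state();print(s['joint_pos'],np.degrees(s['tool_rot']))"
```

```text
[ 0.6393 -0.1422  0.2927] [3.1415 0.002  2.9295] [ 0.4064 -0.4479  0.6593] 0.08518216395660533 0.0 23.95
[ 0.31942039  0.49356233 -0.2966861   1.32743846  0.14287141  1.34042745
  1.38241818] [1.79999172e+02 4.91602087e-02 1.67847831e+02]
```

Emit:
{"method": "step_arm", "body": {
  "plan": [
    [[0,0,0.08],[0,0,0],-1],
    [[0,0,0.17],[0,0,0],-1],
    [[0,0,0.26],[0,0,0],-1],
    [[0,0,0.33],[0,0,0],-1],
    [[0,0,0.355],[0,0,0],-1]
  ]
}}

```text
clock: 24.52
position: [0.637, -0.1421, 0.1817]
tool_rot: [-3.141, -0.005, 2.93]
force: [-0.6, 0.1, 0.5]
finger_gap: 0.0853
grip_force: 0.0
```

Emit:
{"method": "step_arm", "body": {
  "plan": [
    [[0,0,0],[0,0,0],-1],
    [[0,0,0],[0,0,0],0],
    [[0,0,0],[0,0,0],0.7],
    [[0,0,0],[0,0,0],0.7],
    [[0,0,0],[0,0,0],0.7]
  ],
  "newtons": 100
}}

```text
clock: 24.93
position: [0.6394, -0.1423, 0.1862]
tool_rot: [3.142, 0.002, 2.929]
force: [0.3, 0.3, -0.0]
finger_gap: 0.0389
grip_force: 0.0
```

Emit:
{"method": "step_arm", "body": {
  "plan": [
    [[0,0,0],[0,0,0],0.7],
    [[0,0,0],[0,0,0],0.7],
    [[0,0,0],[0,0,0],0.7],
    [[0,0,0],[0,0,0],0.7],
    [[0,0,0],[0,0,0],0.7]
  ]
}}

```text
clock: 25.35
position: [0.6395, -0.1412, 0.1867]
tool_rot: [3.14, 0.002, 2.93]
force: [-1.2, 2.7, 8.2]
finger_gap: 0.027
grip_force: 98.2
```

Emit:
{"method": "step_arm", "body": {
  "plan": [
    [[0,0,0.001],[0,0,0.04],0.7],
    [[0,0,0.002],[0,0,0.1],0.7],
    [[0,0,0.003],[0,0,0.17],0.7],
    [[0,0,0.005],[0,0,0.24],0.7],
    [[0,0,0.006],[0,0,0.31],0.7]
  ]
}}

```text
clock: 25.77
position: [0.6394, -0.1416, 0.185]
tool_rot: [3.14, 0.002, 2.438]
force: [-2.7, 1.8, 9.0]
finger_gap: 0.0271
grip_force: 98.4
```

```bash
cat > q.py <<'E'
from h import *
import sys
np.set_printoptions(precision=3,suppress=True)
s=bot.state();print(s['position'],np.degrees(s['tool_rot']),s['force'],s['ft_torque'],s['finger_gap'],s['grip_force'],s['clock'],'j7',s['joint_pos'][6])
# bar heading from the side and scene views: ball darkness against rod brightness
zb=float(sys.argv[1])
V=[(bot.camera_info(n),cv2.cvtColor(bot.capture(n),cv2.COLOR_RGB2GRAY)) for n in('side','scene')]
E
cat > ascii.py <<'E'
from h import *
import sys
# ascii view of the wrist picture, columns c0:c1 rows r0:r1
r0,r1,c0,c1,w=map(int,sys.argv[2:7])
g=cv2.cvtColor(cv2.imread('pics/'+sys.argv[1]),cv2.COLOR_BGR2GRAY)[r0:r1,c0:c1]
for r in cv2.resize(g,(w,int(w*.5*(r1-r0)/(c1-c0))),interpolation=cv2.INTER_AREA): print(''.join(' .:-=+*#%@'[min(9,v//26)] for v in r))
E
python3 look.py b3; python3 -c "
from h import *
print(bot.state()['ft_torque'])
d=dict(np.load('b3.npz'))
for t in(168,140,-12,-40):
  import math
  print(t,proj('',[.6385+.068*math.cos(math.radians(t)),-.1413+.068*math.sin(math.radians(t)),.233],d))
"; python3 ascii.py b3.png 140 330 220 440 90
```

```text
[ 0.6394 -0.1416  0.185 ] [3.1397 0.0016 2.4378] [-2.724   1.7728  8.9694] 0.027142400050957288 98.37469473481178 25.7667
[ 0.47478745  0.44598423 -0.25928459]
168 [248.17481616 135.77405772]
140 [320.14290415 116.64703758]
-12 [379.7281904  357.62911789]
-40 [321.96982579 369.72649112]
%%%%%%%+::-*=---::..--:............:---====----==============+===+=====+#@@@@@@##%@@@#=---
%%%%%+::--++=#%+--:..:-.............---====----====================+@%%@@@@@%##%@@%*=-----
%%%%+:----==+@@@%=:..--.............---====----==================*%%@@@@@@%##@@@%+--------
%%%@*::::.:-==**+=:::-:.............---====----===================*@@@@@##%@@@#=--------=#
%@@@@#=......::--=#+:...............---====----====================+#@##%@@%*=--------+%@@
@@@@@@@#............................---====----=========++=========+*+#%@%+--------=*%@@@%
@@@@@#=:--:.........................---====---:.:=====+#@%*+=**#%@@@@%+*=--------+#@@%%%%%
@@@%+-------:..............:::::....---====---....:===%@%%%%%%@@@%%@@%%#=------*%@%%%%%%%%
@@%----------==..........:-=--:.....:--====---:.....-==+%%%%@@%%@@%%%%%%@*--=#%%%%%%
[... 1945 characters left out ...]
         .==------++#%%%%%%  .                                 
                           . .       -+##***#*+%%%%%%@- .                                 
     ..                    .         -+*#%%##*=:*%%@@@*                      ...          
.......                   ..         .+*##%##*=  :*@@@%...                   .........    
......         ..         :.         .+*##%##*=    :*@@=--         .           . .........
.....                                .+*##%##*=      -%@@#                    ..... ......
.....                    .           .+*##%##*=        -#=                      .. .......
.....                    .     .     .+*##%##*+:   ..    .                     .......:...
```

Emit:
{"method": "step_arm", "body": {
  "plan": [
    [[0,0,0.001],[0,0,0.078],0.7],
    [[0,0,0.003],[0,0,0.156],0.7],
    [[0,0,0.004],[0,0,0.234],0.7],
    [[0,0,0.005],[0,0,0.312],0.7],
    [[0,0,0.007],[0,0,0.39],0.7]
  ]
}}

```text
clock: 26.33
position: [0.639, -0.1419, 0.1829]
tool_rot: [3.14, 0.0, 1.824]
force: [-5.3, 1.8, 12.3]
finger_gap: 0.0273
grip_force: 98.8
```

Emit:
{"method": "step_arm", "body": {
  "plan": [
    [[0,0,0.001],[0,0,0.078],0.7],
    [[0,0,0.003],[0,0,0.156],0.7],
    [[0,0,0.004],[0,0,0.234],0.7],
    [[0,0,0.005],[0,0,0.312],0.7],
    [[0,0,0.007],[0,0,0.39],0.7]
  ]
}}

```text
clock: 26.75
position: [0.6386, -0.1418, 0.1809]
tool_rot: [3.141, -0.001, 1.212]
force: [-6.4, 2.6, 13.3]
finger_gap: 0.0273
grip_force: 99.1
```

Emit:
{"method": "step_arm", "body": {
  "plan": [
    [[0,0,0.001],[0,0,0.078],0.7],
    [[0,0,0.003],[0,0,0.156],0.7],
    [[0,0,0.004],[0,0,0.234],0.7],
    [[0,0,0.005],[0,0,0.312],0.7],
    [[0,0,0.007],[0,0,0.39],0.7]
  ]
}}

```text
clock: 27.17
position: [0.6382, -0.1415, 0.1788]
tool_rot: [-3.141, -0.001, 0.599]
force: [-9.3, 3.8, 15.9]
finger_gap: 0.027
grip_force: 99.3
```

Emit:
{"method": "step_arm", "body": {
  "plan": [
    [[0,0,0.001],[0,0,0.078],0.7],
    [[0,0,0.003],[0,0,0.156],0.7],
    [[0,0,0.004],[0,0,0.234],0.7],
    [[0,0,0.005],[0,0,0.312],0.7],
    [[0,0,0.007],[0,0,0.39],0.7]
  ]
}}

```text
clock: 27.58
position: [0.638, -0.1411, 0.1768]
tool_rot: [-3.14, 0.0, -0.013]
force: [-10.1, 6.2, 18.0]
finger_gap: 0.0279
grip_force: 99.5
```

```bash
python3 -c "
from h import *
s=bot.state();print(s['joint_pos'],np.degrees(s['tool_rot']),s['ft_torque'])"
```

```text
[-0.14326303  0.60511082  0.50354379  1.53419794 -0.31776203  1.08486083
 -1.14884064] [-1.79888253e+02  5.54099339e-03 -7.33342800e-01] [0.82882043 2.07768311 0.14502114]
```

Emit:
{"method": "step_arm", "body": {
  "plan": [
    [[0,0,0],[0,0,0.078],0.7],
    [[0,0,0],[0,0,0.156],0.7],
    [[0,0,0.001],[0,0,0.234],0.7],
    [[0,0,0.002],[0,0,0.312],0.7],
    [[0,0,0.003],[0,0,0.39],0.7]
  ]
}}

```text
clock: 28.0
position: [0.638, -0.1406, 0.1748]
tool_rot: [-3.14, 0.002, -0.625]
force: [-5.0, 5.1, 7.3]
finger_gap: 0.0271
grip_force: 98.4
```

Emit:
{"method": "step_arm", "body": {
  "plan": [
    [[0,0,0.001],[0,0,0.078],0.7],
    [[0,0,0.003],[0,0,0.156],0.7],
    [[0,0,0.004],[0,0,0.234],0.7],
    [[0,0,0.005],[0,0,0.312],0.7],
    [[0,0,0.006],[0,0,0.38],0.7]
  ]
}}

```text
clock: 28.42
position: [0.6384, -0.1403, 0.1728]
tool_rot: [-3.141, 0.003, -1.222]
force: [-3.8, 5.1, 7.2]
finger_gap: 0.0275
grip_force: 98.3
```

Emit:
{"method": "step_arm", "body": {
  "plan": [
    [[0,0,0],[0,0,0],0.7],
    [[0,0,0],[0,0,0],-0.2],
    [[0,0,0],[0,0,0],-1],
    [[0,0,0],[0,0,0],-1],
    [[0,0,0],[0,0,0],-1]
  ]
}}

```text
clock: 28.83
position: [0.6389, -0.1424, 0.1722]
tool_rot: [-3.141, -0.0, -1.217]
force: [-0.2, 0.3, -0.1]
finger_gap: 0.0743
grip_force: 0.0
```

```bash
python3 -c "
from h import *
s=bot.state();print(s['joint_pos'],s['position'],np.degrees(s['tool_rot']),s['finger_gap'],s['force'])"
```

```text
[-0.30482155  0.70010941  0.84015733  1.54415387 -0.55410478  1.1484598
 -2.1382173 ] [ 0.63890976 -0.14242913  0.17218865] [-1.79972885e+02 -1.59847104e-02 -6.97406808e+01] 0.07434126093390427 [-0.22167178  0.32597019 -0.06955279]
```

Emit:
{"method": "step_arm", "body": {
  "plan": [
    [[0,0,-0.06],[0,0,0],-1],
    [[0,0,-0.18],[0,0,0],-1],
    [[0,0,-0.18],[0,0,-0.03],-1],
    [[0,0,-0.18],[0,0,-0.1],-1],
    [[0,0,-0.18],[0,0,-0.17],-1]
  ]
}}

```text
clock: 29.25
position: [0.6391, -0.1426, 0.2267]
tool_rot: [-3.141, -0.001, -0.945]
force: [-0.6, 0.2, -0.9]
finger_gap: 0.0851
grip_force: 0.0
```

Emit:
{"method": "step_arm", "body": {
  "plan": [
    [[0,0,0],[0,0,-0.078],-1],
    [[0,0,0],[0,0,-0.156],-1],
    [[0,0,0],[0,0,-0.234],-1],
    [[0,0,0],[0,0,-0.312],-1],
    [[0,0,0],[0,0,-0.39],-1]
  ]
}}

```text
clock: 29.67
position: [0.6388, -0.1425, 0.2262]
tool_rot: [-3.142, -0.0, -0.332]
force: [0.3, -0.8, 0.0]
finger_gap: 0.085
grip_force: 0.0
```

Emit:
{"method": "step_arm", "body": {
  "plan": [
    [[0,0,0],[0,0,-0.078],-1],
    [[0,0,0],[0,0,-0.156],-1],
    [[0,0,0],[0,0,-0.234],-1],
    [[0,0,0],[0,0,-0.312],-1],
    [[0,0,0],[0,0,-0.39],-1]
  ]
}}

```text
clock: 30.08
position: [0.6388, -0.1426, 0.2262]
tool_rot: [3.141, -0.0, 0.281]
force: [0.1, -0.7, -0.8]
finger_gap: 0.0854
grip_force: 0.0
```

Emit:
{"method": "step_arm", "body": {
  "plan": [
    [[0,0,0],[0,0,-0.078],-1],
    [[0,0,0],[0,0,-0.156],-1],
    [[0,0,0],[0,0,-0.234],-1],
    [[0,0,0],[0,0,-0.312],-1],
    [[0,0,0],[0,0,-0.39],-1]
  ]
}}

```text
clock: 30.5
position: [0.6387, -0.1426, 0.2261]
tool_rot: [3.141, -0.0, 0.893]
force: [-0.9, -0.5, -0.4]
finger_gap: 0.085
grip_force: 0.0
```

Emit:
{"method": "step_arm", "body": {
  "plan": [
    [[0,0,0],[0,0,-0.078],-1],
    [[0,0,0],[0,0,-0.156],-1],
    [[0,0,0],[0,0,-0.234],-1],
    [[0,0,0],[0,0,-0.312],-1],
    [[0,0,0],[0,0,-0.39],-1]
  ]
}}

```text
clock: 30.92
position: [0.6387, -0.1427, 0.2261]
tool_rot: [3.141, 0.0, 1.506]
force: [0.9, 0.4, -0.5]
finger_gap: 0.0854
grip_force: 0.0
```

Emit:
{"method": "step_arm", "body": {
  "plan": [
    [[0,0,0],[0,0,-0.078],-1],
    [[0,0,0],[0,0,-0.156],-1],
    [[0,0,0],[0,0,-0.234],-1],
    [[0,0,0],[0,0,-0.27],-1],
    [[0,0,0],[0,0,-0.27],-1]
  ]
}}

```text
clock: 31.33
position: [0.6387, -0.1428, 0.2261]
tool_rot: [3.141, 0.0, 1.926]
force: [1.1, -0.0, 0.7]
finger_gap: 0.0853
grip_force: 0.0
```

Emit:
{"method": "step_arm", "body": {
  "plan": [
    [[0,0,0],[0,0,0],-1],
    [[0,0,0],[0,0,0],-1],
    [[0,0,0],[0,0,0],-1],
    [[0,0,0],[0,0,0],-1],
    [[0,0,0],[0,0,0],-1]
  ]
}}

```text
clock: 31.75
position: [0.6387, -0.1421, 0.226]
tool_rot: [-3.142, 0.0, 1.924]
force: [-0.0, -0.2, -0.0]
finger_gap: 0.0854
grip_force: 0.0
```

Emit:
{"method": "step_arm", "body": {
  "plan": [
    [[0,0,0.05],[0,0,0],-1],
    [[0,0,0.1],[0,0,0],-1],
    [[0,0,0.15],[0,0,0],-1],
    [[0,0,0.176],[0,0,0],-1],
    [[0,0,0.176],[0,0,0],-1]
  ]
}}

```text
clock: 32.17
position: [0.6376, -0.1419, 0.1713]
tool_rot: [-3.139, -0.002, 1.924]
force: [-0.2, 0.1, -0.4]
finger_gap: 0.0855
grip_force: 0.0
```

Emit:
{"method": "step_arm", "body": {
  "plan": [
    [[0,0,0],[0,0,0],0],
    [[0,0,0],[0,0,0],0.7],
    [[0,0,0],[0,0,0],0.7],
    [[0,0,0],[0,0,0],0.7],
    [[0,0,0],[0,0,0],0.7]
  ]
}}

```text
clock: 32.58
position: [0.6393, -0.1423, 0.1744]
tool_rot: [3.14, 0.001, 1.924]
force: [-6.4, 2.1, 6.3]
finger_gap: 0.0272
grip_force: 98.3
```

Emit:
{"method": "step_arm", "body": {
  "plan": [
    [[0,0,0],[0,0,0],0.7],
    [[0,0,0],[0,0,0],0.7],
    [[0,0,0],[0,0,0],0.7],
    [[0,0,0],[0,0,0],0.7],
    [[0,0,0],[0,0,0],0.7]
  ]
}}

```text
clock: 33.0
position: [0.6392, -0.1423, 0.1745]
tool_rot: [3.14, 0.001, 1.924]
force: [-2.3, 1.3, 5.8]
finger_gap: 0.0269
grip_force: 98.3
```

Emit:
{"method": "step_arm", "body": {
  "plan": [
    [[0,0,0.001],[0,0,0.04],0.7],
    [[0,0,0.002],[0,0,0.11],0.7],
    [[0,0,0.003],[0,0,0.18],0.7],
    [[0,0,0.004],[0,0,0.25],0.7],
    [[0,0,0.006],[0,0,0.32],0.7]
  ]
}}

```text
clock: 33.42
position: [0.6386, -0.1423, 0.1727]
tool_rot: [3.141, -0.0, 1.416]
force: [-5.9, 0.5, 10.3]
finger_gap: 0.0272
grip_force: 98.8
```

Emit:
{"method": "step_arm", "body": {
  "plan": [
    [[0,0,0.001],[0,0,0.078],0.7],
    [[0,0,0.003],[0,0,0.156],0.7],
    [[0,0,0.004],[0,0,0.234],0.7],
    [[0,0,0.005],[0,0,0.312],0.7],
    [[0,0,0.006],[0,0,0.39],0.7]
  ]
}}

```text
clock: 33.83
position: [0.6378, -0.142, 0.1708]
tool_rot: [-3.141, 0.0, 0.803]
force: [-5.3, 1.1, 8.7]
finger_gap: 0.0271
grip_force: 98.5
```

Emit:
{"method": "step_arm", "body": {
  "plan": [
    [[0,0,0.001],[0,0,0.078],0.7],
    [[0,0,0.003],[0,0,0.156],0.7],
    [[0,0,0.004],[0,0,0.234],0.7],
    [[0,0,0.005],[0,0,0.312],0.7],
    [[0,0,0.006],[0,0,0.39],0.7]
  ]
}}

```text
clock: 34.25
position: [0.6375, -0.1413, 0.1687]
tool_rot: [-3.14, 0.001, 0.191]
force: [-8.4, 3.6, 7.6]
finger_gap: 0.0271
grip_force: 98.6
```

Emit:
{"method": "step_arm", "body": {
  "plan": [
    [[0,0,0.001],[0,0,0.078],0.7],
    [[0,0,0.003],[0,0,0.156],0.7],
    [[0,0,0.004],[0,0,0.234],0.7],
    [[0,0,0.005],[0,0,0.312],0.7],
    [[0,0,0.006],[0,0,0.39],0.7]
  ]
}}

```text
clock: 34.67
position: [0.6375, -0.1406, 0.1667]
tool_rot: [-3.14, 0.003, -0.421]
force: [-8.0, 4.6, 6.9]
finger_gap: 0.0271
grip_force: 98.5
```

Emit:
{"method": "step_arm", "body": {
  "plan": [
    [[0,0,0.001],[0,0,0.078],0.7],
    [[0,0,0.003],[0,0,0.156],0.7],
    [[0,0,0.004],[0,0,0.234],0.7],
    [[0,0,0.005],[0,0,0.312],0.7],
    [[0,0,0.006],[0,0,0.39],0.7]
  ]
}}

```text
clock: 35.08
position: [0.638, -0.1399, 0.1647]
tool_rot: [-3.141, 0.004, -1.033]
force: [-5.7, 6.0, 5.3]
finger_gap: 0.0268
grip_force: 98.3
```

```bash
python3 -c "
from h import *
s=bot.state();print(s['joint_pos'],s['position'],np.degrees(s['tool_rot']),s['ft_torque'])"
```

```text
[-0.3039392   0.70529208  0.83352463  1.55496327 -0.56060838  1.13656094
 -1.95046703] [ 0.63798947 -0.13993809  0.16465118] [-179.962354      0.21767086  -59.19713639] [1.22701173 1.14929173 0.11258894]
```

Emit:
{"method": "step_arm", "body": {
  "plan": [
    [[0,0,0.001],[0,0,0.07],0.7],
    [[0,0,0.003],[0,0,0.14],0.7],
    [[0,0,0.004],[0,0,0.21],0.7],
    [[0,0,0.005],[0,0,0.28],0.7],
    [[0,0,0.006],[0,0,0.33],0.7]
  ]
}}

```text
clock: 35.5
position: [0.6387, -0.1398, 0.1629]
tool_rot: [3.141, 0.004, -1.551]
force: [-4.1, 7.1, 7.9]
finger_gap: 0.027
grip_force: 98.6
```

Emit:
{"method": "step_arm", "body": {
  "plan": [
    [[0,0,0],[0,0,0],0.7],
    [[0,0,0],[0,0,0],-0.2],
    [[0,0,0],[0,0,0],-1],
    [[0,0,0],[0,0,0],-1],
    [[0,0,0],[0,0,0],-1]
  ]
}}

```text
clock: 35.92
position: [0.6388, -0.1425, 0.1626]
tool_rot: [-3.141, -0.0, -1.547]
force: [-0.1, -0.8, -1.0]
finger_gap: 0.0742
grip_force: 0.0
```

Emit:
{"method": "step_arm", "body": {
  "plan": [
    [[0,0,-0.06],[0,0,0],-1],
    [[0,0,-0.18],[0,0,0],-1],
    [[0,0,-0.18],[0,0,-0.03],-1],
    [[0,0,-0.18],[0,0,-0.1],-1],
    [[0,0,-0.18],[0,0,-0.17],-1]
  ]
}}

```text
clock: 36.33
position: [0.639, -0.1427, 0.2171]
tool_rot: [-3.141, -0.001, -1.275]
force: [-0.4, 0.3, -0.4]
finger_gap: 0.085
grip_force: 0.0
```

Emit:
{"method": "step_arm", "body": {
  "plan": [
    [[0,0,0],[0,0,-0.078],-1],
    [[0,0,0],[0,0,-0.156],-1],
    [[0,0,0],[0,0,-0.234],-1],
    [[0,0,0],[0,0,-0.312],-1],
    [[0,0,0],[0,0,-0.39],-1]
  ]
}}

```text
clock: 36.75
position: [0.6387, -0.1426, 0.2166]
tool_rot: [-3.142, -0.001, -0.662]
force: [-0.2, -0.3, 0.5]
finger_gap: 0.0856
grip_force: 0.0
```

Emit:
{"method": "step_arm", "body": {
  "plan": [
    [[0,0,0],[0,0,-0.078],-1],
    [[0,0,0],[0,0,-0.156],-1],
    [[0,0,0],[0,0,-0.234],-1],
    [[0,0,0],[0,0,-0.312],-1],
    [[0,0,0],[0,0,-0.39],-1]
  ]
}}

```text
clock: 37.17
position: [0.6387, -0.1426, 0.2166]
tool_rot: [3.141, -0.0, -0.049]
force: [-1.2, -0.2, -0.8]
finger_gap: 0.0855
grip_force: 0.0
```

Emit:
{"method": "step_arm", "body": {
  "plan": [
    [[0,0,0],[0,0,-0.078],-1],
    [[0,0,0],[0,0,-0.156],-1],
    [[0,0,0],[0,0,-0.234],-1],
    [[0,0,0],[0,0,-0.312],-1],
    [[0,0,0],[0,0,-0.39],-1]
  ]
}}

```text
clock: 37.58
position: [0.6387, -0.1427, 0.2166]
tool_rot: [3.141, -0.0, 0.563]
force: [-0.2, -0.7, -0.3]
finger_gap: 0.0857
grip_force: 0.0
```

Emit:
{"method": "step_arm", "body": {
  "plan": [
    [[0,0,0],[0,0,-0.078],-1],
    [[0,0,0],[0,0,-0.156],-1],
    [[0,0,0],[0,0,-0.234],-1],
    [[0,0,0],[0,0,-0.312],-1],
    [[0,0,0],[0,0,-0.39],-1]
  ]
}}

```text
clock: 38.0
position: [0.6387, -0.1428, 0.2165]
tool_rot: [3.141, 0.0, 1.176]
force: [0.2, 0.1, -1.0]
finger_gap: 0.0853
grip_force: 0.0
```

Emit:
{"method": "step_arm", "body": {
  "plan": [
    [[0,0,0],[0,0,-0.078],-1],
    [[0,0,0],[0,0,-0.156],-1],
    [[0,0,0],[0,0,-0.234],-1],
    [[0,0,0],[0,0,-0.27],-1],
    [[0,0,0],[0,0,-0.27],-1]
  ]
}}

```text
clock: 38.42
position: [0.6386, -0.1429, 0.2165]
tool_rot: [3.141, 0.0, 1.596]
force: [0.2, -0.2, 0.1]
finger_gap: 0.0854
grip_force: 0.0
```

Emit:
{"method": "step_arm", "body": {
  "plan": [
    [[0,0,0],[0,0,0],-1],
    [[0,0,0],[0,0,0],-1],
    [[0,0,0],[0,0,0],-1],
    [[0,0,0],[0,0,0],-1],
    [[0,0,0],[0,0,0],-1]
  ]
}}

```text
clock: 38.83
position: [0.6387, -0.1421, 0.2164]
tool_rot: [-3.141, 0.0, 1.594]
force: [-0.5, -0.2, 0.1]
finger_gap: 0.0855
grip_force: 0.0
```

Emit:
{"method": "step_arm", "body": {
  "plan": [
    [[0,0,0.05],[0,0,0],-1],
    [[0,0,0.1],[0,0,0],-1],
    [[0,0,0.15],[0,0,0],-1],
    [[0,0,0.176],[0,0,0],-1],
    [[0,0,0.176],[0,0,0],-1]
  ]
}}

```text
clock: 39.25
position: [0.6377, -0.1418, 0.1617]
tool_rot: [-3.138, -0.001, 1.594]
force: [0.1, 0.3, -0.0]
finger_gap: 0.0856
grip_force: 0.0
```

Emit:
{"method": "step_arm", "body": {
  "plan": [
    [[0,0,0],[0,0,0],0],
    [[0,0,0],[0,0,0],0.7],
    [[0,0,0],[0,0,0],0.7],
    [[0,0,0],[0,0,0],0.7],
    [[0,0,0],[0,0,0],0.7]
  ]
}}

```text
clock: 39.67
position: [0.6388, -0.1423, 0.1648]
tool_rot: [3.141, 0.0, 1.594]
force: [-6.8, 1.5, 11.3]
finger_gap: 0.0271
grip_force: 98.4
```

Emit:
{"method": "step_arm", "body": {
  "plan": [
    [[0,0,0],[0,0,0],0.7],
    [[0,0,0],[0,0,0],0.7],
    [[0,0,0],[0,0,0.04],0.7],
    [[0,0,0.001],[0,0,0.1],0.7],
    [[0,0,0.002],[0,0,0.17],0.7]
  ]
}}

```text
clock: 40.08
position: [0.6384, -0.1423, 0.1641]
tool_rot: [3.141, -0.0, 1.323]
force: [-2.9, 1.1, 5.3]
finger_gap: 0.0266
grip_force: 98.4
```

```bash
python3 -c "
from h import *
s=bot.state();print(s['joint_pos'],s['ft_torque'])"
```

```text
[ 0.02204269  0.57752573  0.21153212  1.54320339 -0.13407108  1.03491623
  0.02133504] [0.16854889 0.96171956 0.19609304]
```

Emit:
{"method": "step_arm", "body": {
  "plan": [
    [[0,0,0.001],[0,0,0.06],0.7],
    [[0,0,0.002],[0,0,0.12],0.7],
    [[0,0,0.003],[0,0,0.18],0.7],
    [[0,0,0.003],[0,0,0.21],0.7],
    [[0,0,0.003],[0,0,0.21],0.7]
  ]
}}

```text
clock: 40.5
position: [0.638, -0.1421, 0.1629]
tool_rot: [-3.141, 0.0, 0.994]
force: [-5.1, 2.1, 6.5]
finger_gap: 0.0269
grip_force: 98.5
```

```bash
python3 -c "
from h import *
s=bot.state();print(s['joint_pos'],s['ft_torque'])"
```

```text
[-0.03173027  0.58770826  0.30361863  1.54689917 -0.1936331   1.03749642
 -0.25377074] [ 0.16541233  1.0584661  -0.14714246]
```

Emit:
{"method": "step_arm", "body": {
  "plan": [
    [[0,0,0.001],[0,0,0.06],0.7],
    [[0,0,0.002],[0,0,0.12],0.7],
    [[0,0,0.003],[0,0,0.17],0.7],
    [[0,0,0.003],[0,0,0.17],0.7],
    [[0,0,0.003],[0,0,0.17],0.7]
  ]
}}

```text
clock: 40.92
position: [0.6378, -0.1419, 0.1621]
tool_rot: [-3.14, 0.0, 0.73]
force: [-6.2, 1.7, 7.3]
finger_gap: 0.0267
grip_force: 98.7
```

```bash
python3 -c "
from h import *
s=bot.state();print(s['tool_rot'],s['ft_torque'])"
```

```text
[-3.14035802e+00  4.19600575e-04  7.29617737e-01] [ 0.41292107  1.24729196 -0.20654975]
```

Emit:
{"method": "step_arm", "body": {
  "plan": [
    [[0,0,0.001],[0,0,0.06],0.7],
    [[0,0,0.002],[0,0,0.12],0.7],
    [[0,0,0.003],[0,0,0.17],0.7],
    [[0,0,0.003],[0,0,0.17],0.7],
    [[0,0,0.003],[0,0,0.17],0.7]
  ]
}}

```text
clock: 41.33
position: [0.6381, -0.1414, 0.1619]
tool_rot: [-3.14, -0.0, 0.463]
force: [-8.0, 2.6, 13.3]
finger_gap: 0.0267
grip_force: 100.0
```

```bash
python3 -c "
from h import *
s=bot.state();print(s['tool_rot'],s['ft_torque'])"
```

```text
[-3.14025388e+00 -4.48638328e-04  4.62960128e-01] [ 0.8139907   1.63680515 -0.15599268]
```

Emit:
{"method": "step_arm", "body": {
  "plan": [
    [[0,0,0],[0,0,0],-0.2],
    [[0,0,0],[0,0,0],-1],
    [[0,0,0],[0,0,0],-1],
    [[0,0,0],[0,0,0],-1],
    [[0,0,-0.03],[0,0,0],-1]
  ]
}}

```text
clock: 41.75
position: [0.6379, -0.1419, 0.1679]
tool_rot: [-3.14, 0.002, 0.463]
force: [-0.8, -0.0, 0.3]
finger_gap: 0.0848
grip_force: 0.0
```

Emit:
{"method": "step_arm", "body": {
  "plan": [
    [[0,0,-0.1],[0,0,0],-1],
    [[0,0,-0.22],[0,0,0],-1],
    [[0.05,0,-0.34],[0,0,0],-1],
    [[0.12,0,-0.46],[0,0,0],-1],
    [[0.2,0,-0.55],[0,0,0],-1]
  ]
}}

```text
clock: 42.17
position: [0.6926, -0.1163, 0.3395]
tool_rot: [3.139, -0.003, 0.462]
force: [2.0, -0.4, 0.7]
finger_gap: 0.0857
grip_force: 0.0
```

Emit:
{"method": "step_arm", "body": {
  "plan": [
    [[0.06,0,-0.05],[0,0,0],-1],
    [[0.06,0,-0.05],[0,0,0],-1],
    [[0.06,0,-0.05],[0,0,0],-1],
    [[0.06,0,-0.05],[0,0,0],-1],
    [[0.06,0,-0.05],[0,0,0],-1]
  ]
}}

```text
clock: 42.58
position: [0.7073, -0.1082, 0.3486]
tool_rot: [-3.141, 0.002, 0.462]
force: [0.5, 0.3, -0.2]
finger_gap: 0.0853
grip_force: 0.0
```

```bash
python3 look.py b4; python3 bar.py b4 .205 .6385 -.1413; python3 ascii.py b4.png 160 320 250 400 90
```

```text
[ 0.7073 -0.1082  0.3486] [-3.1408  0.0017  0.4619] [ 0.4893  0.28   -0.1588] 0.08526758777899927 0.0 42.5833
[282.5259  42.      -0.003   -0.      28.9655 191.761 ]
[228.0918  42.      -0.      -0.      29.8103 202.6761]
[208.0545  39.      -0.      -0.003   33.0457 170.0983]
[193.8732  39.      -0.      -0.      45.4076 189.6626]
[165.026   33.       0.006   -0.009   40.4334 150.0985]
[150.4742  36.       0.003   -0.006   33.8343 125.0194]
============---========+*#*+==----------------:::=+*%%%%@@@@@@@@@@@@@@@@@@@@@@@@@@@@%%%%%%
=================----====*%#*+++-==---::.....:--::::--=*#%@@@@@@@@@@@@@@@@@@@@@@@@@@@@@%%%
======================---==-:====++--::...........----=:.:=+#%@@@@@@@@@@@@@@@@@@@@@@@@@@@@
===========::--============---===+#+===---:...........:-:---::-+*%%@@@@@@@@@@@@@@@@@@@@@@*
==========-......:--============--==========-..:---:::....:--==--::=+*%@@@@@@@@@@@@@@@@@* 
: .======-.........:================----====: .::::..::--::....-===--::-=*#@@@@@@@@@@@@=  
=========-::......:============-:::--===-.:........::-:=*#=--::::-======--::-+*%@@@@@%=   
========:.:-==--:
[... 3013 characters left out ...]
+**###########*#%%%%: ..::. .#@@@@@@@%=:-===-=*%@@@@@@@#=+++-::
@@@@@@@@@@@@%%%%%%%%%%%%%+-=+*##########%%%%%%%#-.   .-#@%%%%@%=:-========-+#@@@@@@%****=:
%%%%%%@@@@@@@@@@@@@%%%%%%%#########%%%%%%%%%%%%%%%%##%@%%%@@#+-===============+#@@@@@@@@%=
@@%%%%%%%%%@@@@@@@@@@@@%%%%%%%%%%%%%%%%%%%%%%%%%%%%%%%%%%%#=-=+==================*%@@@@@@%
%%%@@@@%%%%%%%%%@@@@@@@@@@@%%%%%%%%%%%%%%%%%%%%%%%%%%%%%%+-=+=======================#@@@@@
%%%%%%%%@@@@%%%%%%%%@@@@@@@@@@@@%%%%%%%%%%%%%%%%%%%%%%%+:=+=========================+%%%%%
#+%%%%%%%%%%%@@@@%%%%%%%%@@@@@@@@@@@%%%%%%%%%%%%@@@%%@#===========================+*%@%%%%
#%@@@@@%%%%%%%%%%%@@@%%%%%%%%%@@@@@@@@@@%%%%%%%%%%%@@@@%#+======================+*-===+*#%
```

Emit:
{"method": "step_arm", "body": {
  "plan": [
    [[-0.05,-0.01,0],[0,0,-0.06],-1],
    [[-0.135,-0.034,0.05],[0,0,-0.12],-1],
    [[-0.135,-0.034,0.15],[0,0,-0.161],-1],
    [[-0.135,-0.034,0.25],[0,0,-0.161],-1],
    [[-0.135,-0.034,0.295],[0,0,-0.161],-1]
  ]
}}

```text
clock: 43.15
position: [0.6655, -0.116, 0.2576]
tool_rot: [-3.138, 0.002, 0.716]
force: [0.6, 0.3, -1.0]
finger_gap: 0.0852
grip_force: 0.0
```

Emit:
{"method": "step_arm", "body": {
  "plan": [
    [[0,0,0],[0,0,0],-1],
    [[0,0,0],[0,0,0],-1],
    [[0,0,0],[0,0,0],-1],
    [[0,0,0],[0,0,0],-1],
    [[0,0,0],[0,0,0],-1]
  ]
}}

```text
clock: 43.57
position: [0.6683, -0.1167, 0.2621]
tool_rot: [3.14, -0.001, 0.716]
force: [-0.8, -0.5, 0.0]
finger_gap: 0.0854
grip_force: 0.0
```

Emit:
{"method": "step_arm", "body": {
  "plan": [
    [[0,0,0.08],[0,0,0],-1],
    [[0,0,0.17],[0,0,0],-1],
    [[0,0,0.26],[0,0,0],-1],
    [[0,0,0.33],[0,0,0],-1],
    [[0,0,0.36],[0,0,0],-1]
  ]
}}

```text
clock: 43.98
position: [0.6666, -0.1159, 0.1503]
tool_rot: [-3.139, 0.002, 0.716]
force: [0.8, 0.1, 0.9]
finger_gap: 0.0855
grip_force: 0.0
```

Emit:
{"method": "step_arm", "body": {
  "plan": [
    [[0,0,0],[0,0,0],-1],
    [[0,0,0],[0,0,0],0],
    [[0,0,0],[0,0,0],1],
    [[0,0,0],[0,0,0],1],
    [[0,0,0],[0,0,0],1]
  ],
  "newtons": 60
}}

```text
clock: 44.4
position: [0.6684, -0.1165, 0.1542]
tool_rot: [3.14, -0.001, 0.716]
force: [0.0, 0.2, -1.3]
finger_gap: 0.0389
grip_force: 0.0
```

Emit:
{"method": "step_arm", "body": {
  "plan": [
    [[0,0,0],[0,0,0],1],
    [[0,0,0],[0,0,0],1],
    [[0,0,0],[0,0,0],1],
    [[0,0,0],[0,0,0],1],
    [[0,0,0],[0,0,0],1]
  ]
}}

```text
clock: 44.82
position: [0.6678, -0.1161, 0.1535]
tool_rot: [3.141, -0.001, 0.716]
force: [-2.1, 1.8, 4.8]
finger_gap: 0.01
grip_force: 58.6
```

Emit:
{"method": "step_arm", "body": {
  "plan": [
    [[0,0.005,0],[0,0,0.025],1],
    [[0,0.01,0],[0,0,0.05],1],
    [[0,0.017,0],[0,0,0.08],1],
    [[0,0.017,0],[0,0,0.08],1],
    [[0,0.017,0],[0,0,0.08],1]
  ]
}}

```text
clock: 45.23
position: [0.6685, -0.1169, 0.1533]
tool_rot: [-3.135, 0.002, 0.594]
force: [-14.1, 10.1, 14.9]
finger_gap: 0.0098
grip_force: 70.2
```

```bash
python3 -c "
from h import *
s=bot.state();print(s['tool_rot'],s['ft_torque'],s['position'],s['force'])"
```

```text
[-3.13513657e+00  1.92769626e-03  5.93931177e-01] [1.96485256 3.02140905 1.17565518] [ 0.66845363 -0.11691193  0.15329651] [-14.12713554  10.12490418  14.89717485]
```

Emit:
{"method": "step_arm", "body": {
  "plan": [
    [[0,-0.006,0],[0,0,-0.03],1],
    [[0,-0.012,0],[0,0,-0.06],1],
    [[0,-0.012,0],[0,0,-0.06],0],
    [[0,-0.012,0],[0,0,-0.06],-1],
    [[0,-0.012,0],[0,0,-0.06],-1]
  ]
}}

```text
clock: 45.65
position: [0.6692, -0.1173, 0.1527]
tool_rot: [3.142, -0.0, 0.683]
force: [0.7, -0.1, -0.2]
finger_gap: 0.0455
grip_force: 0.0
```

Emit:
{"method": "step_arm", "body": {
  "plan": [
    [[0,0,0],[0,0,0],-1],
    [[0,0,0],[0,0,0],-1],
    [[0,0,-0.04],[0,0,0],-1],
    [[0,0,-0.14],[0,0,0],-1],
    [[0,0,-0.26],[0,0,0],-1]
  ]
}}

```text
clock: 46.07
position: [0.6678, -0.1168, 0.2303]
tool_rot: [-3.139, 0.003, 0.685]
force: [0.3, -0.1, 0.2]
finger_gap: 0.0856
grip_force: 0.0
```

Emit:
{"method": "step_arm", "body": {
  "plan": [
    [[0.05,0,-0.1],[0,0,0],-1],
    [[0.1,0,-0.2],[0,0,0],-1],
    [[0.15,0,-0.3],[0,0,0],-1],
    [[0.15,0,-0.38],[0,0,0],-1],
    [[0.15,0,-0.38],[0,0,0],-1]
  ]
}}

```text
clock: 46.48
position: [0.7059, -0.0886, 0.3512]
tool_rot: [3.135, -0.006, 0.686]
force: [0.1, -1.9, -0.1]
finger_gap: 0.0855
grip_force: 0.0
```

Emit:
{"method": "step_arm", "body": {
  "plan": [
    [[0,0,0],[0,0,0],-1],
    [[0,0,0],[0,0,0],-1],
    [[0,0,0],[0,0,0],-1],
    [[0,0,0],[0,0,0],-1],
    [[0,0,0],[0,0,0],-1]
  ]
}}

```text
clock: 46.9
position: [0.7035, -0.0888, 0.344]
tool_rot: [-3.141, 0.001, 0.685]
force: [-0.0, 0.5, 0.4]
finger_gap: 0.0855
grip_force: 0.0
```

```bash
python3 look.py b5; python3 bar.py b5 .205 .6385 -.1413; python3 - <<'E'
from h import *
np.set_printoptions(precision=4,suppress=True)
# board tail top edge along the press axis, seen in the side view: expected tail (.6308,-.0015,.046)
im=cv2.cvtColor(cv2.imread('pics/b5_s.png'),cv2.COLOR_BGR2GRAY).astype(np.float32)
ax=np.array([-.0548,.9985,0]);t=np.array([.6308,-.0015,.046])
for x in(-.02,.0,.02):
  print([int(cv2.getRectSubPix(im,(1,1),tuple(map(float,proj('side',t+ax*s+np.array([x,0.055*x,0])))))[0,0]) for s in np.arange(-.03,.0301,.003)])
E
```

```text
[ 0.7035 -0.0888  0.344 ] [-3.1405  0.001   0.6846] [-0.0149  0.4591  0.3701] 0.08551321427280331 0.0 46.9
[254.1079  39.      -0.003   -0.      29.3558 203.5829]
[229.3165 156.       0.003   -0.012   43.8857 158.9484]
[197.6389  39.      -0.      -0.      29.4973 212.5859]
[196.0733 156.      -0.      -0.012   43.4241 154.0443]
[192.7646  36.      -0.      -0.003   37.4407 174.4622]
[181.9619 153.       0.003   -0.012   44.7869 158.9445]
[107, 109, 109, 108, 107, 108, 110, 110, 110, 113, 121, 126, 131, 132, 128, 104, 91, 92, 92, 91, 91]
[103, 107, 107, 103, 94, 63, 58, 85, 103, 114, 121, 126, 124, 122, 112, 101, 93, 93, 94, 93, 93]
[105, 109, 110, 110, 107, 106, 108, 108, 107, 112, 117, 123, 122, 117, 107, 93, 93, 96, 95, 95, 95]
```

```bash
python3 -c "
from cell import bot
print(bot.job_done())"
```

```text
the job is handed in; nothing more can be done
None
```

I placed the walnut sample on the adhesive field, slid the board in to the stop, wound the T-bar down to its stop and handed the job in at about 47 s; the verdict was not shown, and I did not measure the platen's force on the sample.

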